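# Level and lock the tilting weld fixture, then load the hub

### The arm

A 7-joint arm with a two-finger parallel gripper is mounted at the origin on the work surface. World frame = base frame: x ahead of the robot, y to its left, z up, the work surface at z = 0. Lengths are in m, angles in rad, forces in N, time in s.
With the tool pointing down it reaches from about 0.35 to 0.9 m from the base axis. Payload 7.2 kg.
Tool frame: the origin (TCP) lies on the centre line of the jaws, within the pads' length; the fingertips stand 19 mm ahead of it and the grasp point (between the pads) is the TCP (bot.tips_ahead is the x of the fingertips in the tool frame, in m); x points along the fingers, z is the direction in which the jaws open and shut, and the axes are right-handed (so a half turn about x gives the same grasp; the last joint's range is limited). The gripper opens to 88 mm and grips with 3 to 60 N. Pads are 20 mm wide; open, the fingers measure 115 mm over their backs; the gripper's body (75 mm by 178 mm) begins 61 mm behind the grasp point.
Start: joints at [1.192, 0.411, -0.013, 1.596, 0.006, 1.134, -0.082], TCP at [0.191, -0.595, 0.242] pointing down, gripper open.
Joint ranges: [-2.95, 2.95], [-0.29, 1.99], [-1.47, 1.44], [0.14, 2.54], [-1.03, 4.17], [0.13, 1.85], [-2.86, 2.86]. Speed limits (rad/s): [2.39, 2.39, 3.01, 3.01, 3.14, 3.14, 3.14].

### API

Orientations are given as a unit quaternion [x, y, z, w].
In Python, from workcell import monitor, vision, bot, models gives the robot as it stands.
- The arm moves only by the shell command python3 -m creep 'ROWS' [OPENING] [FORCE]. ROWS is JSON, a list that holds one entry, the list of rows, each a list of 4 numbers: the shift along the tool's x, y, z in cm, then the turn about the tool's x in degrees. A call has exactly 10 rows; each row shifts and turns the commanded pose from where the row before left it, along the tool's axes as they then stand; what a row does not reach is not made up. A row lasts 1/10 s, in which the tool goes at most 50 mm and 8.59 degrees, less where a joint would pass 70% of its speed; a pose out of reach is approached as far as the arm can. A call is refused whole if a number of a shift passes 5 or a number of a turn 8.59, either way. A call with a gripper value outside its range is refused whole. OPENING is the opening in per cent of the stroke, from 0 (shut) to 100 (fully open), set as the call begins (- or left out, the last holds). The fingers move at their own pace and stop on an object; FORCE is the grip in N (left out, the last holds). Time passes only in rows, so rows that do not move let the fingers close, or fill a call up. It gives the time, the measured TCP pose, the force and the opening at its end, in the units of the state.
- monitor.get_obs(): the state, without advancing time (a new reading comes with each control period).
- vision.capture(name): name is "scene" or "top" or "wrist"; returns the picture (400x640x3 uint8, red, green, blue); there is no depth.
- vision.get_calibration(name): a dict with "mtx" (3x3 intrinsics, pixels), "k1" (the pictures are not rectified: a ray, as slopes to the right and down, at radius r is drawn at 1 + k1 r^2 times it, then the intrinsics apply), "xyz" and "attitude" of the camera in the world; the wrist camera has in their place "mount" (4x4, takes a point from camera to tool coordinates, whose origin is the TCP and whose axes are the tool frame's). Camera axes: x right, y down, z forward; pixel columns grow to the right and rows downward; lengths in m; the calibration is good to about 2 mm. A picture is of the moment at which its call begins: read the wrist's pose just before it. get_calibration takes no time and is no camera call.
- bot.sign_off(): hands the job in, once; it reports no verdict.
Trained networks look in the newest picture that a camera, given by its name, has taken for a name from the list of things; names that differ only in an ending like _2 or _b are one class to them, and where a whole thing is asked for, a point or a joint stands for the part that bears it (a point fixed in the world has none). Each returns a list of dicts, best first, with "p" (0 to 1); they miss things now and then, are a little off and sometimes report something else, mostly with a low value. They report only what shows in the picture. A call takes as long as a camera call.
- models.trace(query, camera): "region" (400x640 bool, what is visible of it).
- models.tip_of(query, camera): "point" ([x, y, z] in m, in world coordinates, good to about 4 mm: a listed point, or the origin of a listed thing).
The state is a dict: "time": time; "q": joint angles; "qvel": joint speeds; "effort": joint torques, N m; "tool_pos": TCP position; "tool_rot": TCP orientation; "wrist_force": force on the tool from outside, world axes, zero at the start; "torque": the same for the moment, N m; "gripper_width": finger opening in m.
Only numpy, scipy, OpenCV 4.12 (cv2) and the standard library are available. Lean on these libraries where they do the work, as an engineer would, in place of code of your own. Each camera call takes 0.05 s, during which the arm holds its last target. There are 200 camera calls.

### The job

Get the tilting welding fixture ready for tacking an idler hub: turn its shaft by the red-gripped lever until the flat on the shaft faces up at the setscrew (the nest plate is then level), tighten the setscrew with the red T-handled hex key until it stops, and put the key back in its yellow stand. Only once it is locked, stack the hub squarely between the four brass pins of the nest: the thick dark body first, then every spacer there is on the bench, and last the copper top disc with its brass bush upwards. Leave the other tools on the bench where they are.

Things in the scene. Friction and masses are not known exactly. Their poses are not given: they have to be found in the camera images.
- trunnion (a joint): Turn of the fixture's shaft with nest plate and lever, one rigid piece (rad). 0: flat facing straight up at the setscrew, plate level, lever upright. Starts at -0.9 to -0.4, the lever's top leaning to the fixture's -x side (towards the robot); growing takes the lever's top to +x. Range -1 to 1. Stiff (1 N m, about 13 N at the grip): it stays where it is left.
- setscrew (a joint): Turn of the setscrew (rad), growing clockwise seen from above. Starts at 0 to 0.35, backed off; 1.4 is the stop, fully tight. Turns with about 0.05 N m. It reaches the stop only when the flat faces it within about 0.05 rad, else it stops at about 0.5, on the round of the shaft; once tight it steadies the shaft against turning.
- fixture: Fixed tilting fixture, yaw up to 0.3 rad. Origin on the bench under the nest's centre, x away from the robot, y along the shaft towards setscrew and lever, z up. Blue base 130 x 225 x 10 mm; blue bearing blocks at y +-60 to 100 mm (50 mm along x), tops 115 mm above the bench. Shaft axis at z 85 mm; the shaft's flat is painted white, seen between the block and the lever.
- nest (a point): Centre of the nest: on top of the steel nest plate (120 x 106 x 10 mm), on the shaft's axis, 85 mm above the bench. z: the plate's normal (up when level); y along the shaft towards the lever. Four brass pins, diameter 12, 65 mm high, tapered tips, at x +-18.9, y +-27 mm leave 2 mm all round a 50 mm part. The gaps between pins facing +x and -x, for the fingers, are 42 mm wide.
- lever_grip (a point): Middle of the lever's red barrel grip, diameter 18, 46 mm long, its length along the shaft (y); at x 0, y 158, z 75 mm in the nest's frame, turning with the shaft. The lever arm, 18 mm wide, is on its inner side (y 127 to 135 mm); the outer end is free. It can be pinched from above across x and led along its arc about the shaft's axis.
- socket (a point): Centre of the mouth of the setscrew's hexagon socket, in the top of the bearing block on the lever's side, 80 mm along y from the fixture's centre, 114.5 mm above the bench. 15 mm across flats (19 at the countersunk mouth), 18 mm deep, axis upright. Its corners point along this frame's +-x and every 60 degrees on; it turns with the screw. The hole in the block around it: diameter 26.
- hex_key: Steel hex key with a red T-handle, 0.25 kg. Origin at the tip of the hexagon, z up the shank. Hexagon 14 mm across flats, corners along +-x and every 60 degrees on, the last 4 mm tapering to 8 mm at the tip. The T-bar, diameter 13, 96 mm long, lies along x with its axis at z = 110 mm. It starts upright in its stand, T-bar at any yaw.
- stand_hole (a point): Centre of the mouth of the round hole (22 mm diameter, 45 mm deep, chamfered) in the yellow key stand, a fixed block 60 x 60 x 55 mm; z up. At home the key's tip is at the bottom, 45 mm below this point.
- hub_body: Thick dark steel cylinder, diameter 50, 30 mm high, with a bright band low down and a black bore mark on top, 0.3 to 0.52 kg. Origin at the centre of its underside, z up. Goes first, underside on the nest plate.
- top_disc: Top disc: copper-coloured plate, diameter 50, 10 mm thick, with a brass bush (diameter 20) standing 4 mm above its upper side, about 0.13 kg. Origin at the centre of its underside, z up. Goes last, bush upwards.
- spacer1: Spacer: light aluminium plate, diameter 50, 10 mm thick, four dark bolt holes, about 0.13 kg; one of one to three alike (an absent one reads None). Origin at the centre of its underside, z up.
- spacer2: Spacer: light aluminium plate, diameter 50, 10 mm thick, four dark bolt holes, about 0.13 kg; one of one to three alike (an absent one reads None). Origin at the centre of its underside, z up.
- spacer3: Spacer: light aluminium plate, diameter 50, 10 mm thick, four dark bolt holes, about 0.13 kg; one of one to three alike (an absent one reads None). Origin at the centre of its underside, z up.
- magnet: Bystander: red triangular welding magnet, 85 x 80 mm, 20 mm high. Leave it.
- chip_hammer: Bystander: chipping hammer, 220 mm long. Leave it.
- wire_brush: Bystander: wire brush, 200 mm long. Leave it.
- spray_can: Bystander: spray can, diameter 60, 170 mm high. Leave it.
- tape_measure: Bystander: yellow tape measure, 65 x 60 x 32 mm. Leave it.
- nut_cup: Bystander: steel cup, diameter 70, 60 mm high. Leave it.
- wrench: Bystander: wrench, 200 mm long. Leave it.

How it is judged:
On the way, in this order (a step that is already met when the one before it is completed fails the run):
1. the shaft's flat faces the setscrew: plate level within 0.07 rad (4 degrees) (value of joint trunnion between -0.07 and 0.07 rad), for 0.2 s.
2. the setscrew is tightened onto the flat (joint above 1.25 rad) (all of step 1 and value of joint setscrew above 1.25 rad), for 0.2 s.
3. the hub body stands in the nest (all of step 2 and x of hub_body in the frame of nest between -0.005 and 0.005 m and y of hub_body in the frame of nest between -0.005 and 0.005 m and z of hub_body in the frame of nest between -0.003 and 0.004 m and angle between the z axis of hub_body and the z axis of nest, either way round below 0.08 rad), for 0.3 s.
4. all spacers lie stacked on the body in the nest (all of step 3 and x of spacer1 in the frame of nest between -0.005 and 0.005 m and y of spacer1 in the frame of nest between -0.005 and 0.005 m and z of spacer1 in the frame of nest between 0.027 and 0.054 m and angle between the z axis of each of spacer1, spacer2, spacer3 and the z axis of nest, either way round below 0.08 rad and x of spacer2 in the frame of nest between -0.005 and 0.005 m and y of spacer2 in the frame of nest between -0.005 and 0.005 m and z of spacer2 in the frame of nest between 0.027 and 0.054 m and x of spacer3 in the frame of nest between -0.005 and 0.005 m and y of spacer3 in the frame of nest between -0.005 and 0.005 m and z of spacer3 in the frame of nest between 0.027 and 0.054 m), for 0.3 s.
5. the top disc lies on the spacers (all of step 4 and x of top_disc in the frame of nest between -0.005 and 0.005 m and y of top_disc in the frame of nest between -0.005 and 0.005 m and z of top_disc in the frame of nest between 0.037 and 0.064 m and angle between the z axis of top_disc and the z axis of nest, either way round below 0.08 rad and z of top_disc in the frame of spacer1 above 0.0075 m and z of top_disc in the frame of spacer2 above 0.0075 m and z of top_disc in the frame of spacer3 above 0.0075 m), for 0.3 s.
At the end, for the whole second after the job is handed in: Flat within 0.07 rad of facing the setscrew, setscrew above 1.25 rad; body, every spacer present, then top disc (bush up) stacked in the nest, each within 5 mm of its axis and flat within 0.08 rad; key upright in its stand within 10 mm of the bottom; all at rest (all of step 5 and z of nest in the frame of top_disc below 0 m and horizontal distance between hex_key and stand_hole below 0.012 m and z of hex_key in the frame of stand_hole below -0.035 m and angle between hex_key's own z axis and vertical below 0.2 rad and linear speed of each of hub_body, spacer1, spacer2, spacer3, top_disc, hex_key below 0.02 m/s); the robot touches nothing.
It fails at once if another tool on the bench is moved by more than 40 mm (distance of any of magnet, chip_hammer, wire_brush, spray_can, tape_measure, nut_cup, wrench from where it was at the start of the episode above 0.04 m).
Of spacer1, spacer2, spacer3 only 1 to 3 are there at a start; the rules pass over those that are not, and their reading is None.
At some moment in a run one of hub_body, spacer1, spacer2, spacer3, top_disc may be knocked a few centimetres aside while the robot is not near it.
It also fails if it takes over 210 s, if anything falls off the work surface, if the arm or the gripper's body presses on something with over 40 N, if the wrist force passes 120 N, or if a joint passes its speed limit or range.

## Working session

There is one attempt and no reset: what is moved stays moved. The work goes in short steps, Python scripts to look and compute and a shell command to move; the robot and the scene stay as the last step left them, time stands still between calls to the robot, and variables do not carry over. Pictures are saved under pics/ and viewed, about 12 in all and at most 16, crops included, and the job is handed in when it is done.

```bash
ls; mkdir -p pics
cat > h.py <<'E'
import numpy as np, cv2
from scipy.spatial.transform import Rotation as R
from workcell import monitor, vision, bot, models
def save(cam,name,crop=None,scale=1):
    im=vision.capture(cam)
    o=im
    if crop: o=o[crop[1]:crop[3],crop[0]:crop[2]]
    if scale!=1: o=cv2.resize(o,None,fx=scale,fy=scale,interpolation=cv2.INTER_CUBIC)
    cv2.imwrite('pics/'+name,o[:,:,::-1]); return im
def st():
    s=monitor.get_obs(); p=np.array(s['tool_pos']); r=R.from_quat(s['tool_rot']); return s,p,r
E
python3 - <<'E'
from h import *
s,p,r=st(); print(s['time'],p,r.as_matrix().round(3).tolist(),s['gripper_width'],bot.tips_ahead)
for c in ('scene','top'):
    save(c,c+'0.png'); k=vision.get_calibration(c); print(c,{a:np.round(b,3).tolist() for a,b in k.items()})
    for q in ['nest','lever_grip','socket','hex_key','stand_hole','hub_body','top_disc','spacer1','fixture']:
        print(q,[(np.round(d['point'],3).tolist(),round(d['p'],2)) for d in models.tip_of(q,c)][:5])
print({a:np.round(b,3).tolist() for a,b in vision.get_calibration('wrist').items()})
print(monitor.get_obs()['time'])
E
```

```text
pics
0.0 [ 0.19095273 -0.59460854  0.24079235] [[-0.001, 0.952, 0.306], [0.002, 0.306, -0.952], [-1.0, -0.0, -0.002]] 0.08820395067105283 0.019
scene {'mtx': [[403.263, 0.0, 316.1], [0.0, 403.263, 205.694], [0.0, 0.0, 1.0]], 'k1': -0.033, 'xyz': [1.087, 0.52, 1.074], 'attitude': [0.357, 0.876, -0.297, -0.131]}
nest []
lever_grip [([0.538, -0.046, 0.139], 0.67)]
socket [([0.583, -0.128, 0.114], 0.6)]
hex_key [([0.651, 0.112, 0.014], 0.73)]
stand_hole [([0.654, 0.111, 0.051], 0.78), ([0.652, 0.112, 0.012], 0.45)]
hub_body [([0.422, 0.348, -0.001], 0.52)]
top_disc [([0.562, 0.349, -0.0], 0.52)]
spacer1 [([0.566, 0.22, -0.001], 0.79)]
fixture [([0.574, -0.208, 0.002], 0.67)]
top {'mtx': [[425.748, 0.0, 321.906], [0.0, 425.748, 203.137], [0.0, 0.0, 1.0]], 'k1': -0.076, 'xyz': [0.261, 0.008, 1.552], 'attitude': [-0.7, 0.707, -0.074, 0.062]}
nest [([0.58, -0.207, 0.086], 0.64)]
lever_grip [([0.583, -0.208, 0.085], 0.75)]
socket [([0.661, 0.446, -0.003], 0.72), ([0.585, -0.13, 0.116], 0.35)]
hex_key [([0.538, -0.044, 0.137], 0.52), ([0.655, 0.113, 0.015], 0.5), ([0.565, 0.224, 0.003], 0.17)]
stand_hole [([0.653, 0.116, 0.054], 0.62), ([0.577, -0.206, -0.002], 0.61)]
hub_body [([0.42, 0.352, -0.0], 0.72), ([0.582, -0.208, 0.085], 0.2)]
top_disc [([0.581, -0.131, 0.118], 0.44), ([0.562, 0.348, -0.001], 0.43), ([0.36, -0.491, -0.004], 0.35), ([0.663, 0.447, 0.001], 0.24)]
spacer1 [([0.565, 0.225, 0.002], 0.64), ([0.792, -0.035, -0.003], 0.28)]
fixture [([0.577, -0.204, 0.002], 0.92)]
{'mtx': [[357.617, 0.0, 322.454], [0.0, 357.617, 202.238], [0.0, 0.0, 1.0]], 'k1': -0.017, 'mount': [[0.001, -0.288, 0.958, -0.144], [-0.0, -0.958, -0.288, 0.08], [1.0, -0.0, -0.001, 0.001], [0.0, 0.0, 0.0, 1.0]]}
1.0
```

View pics/scene0.png

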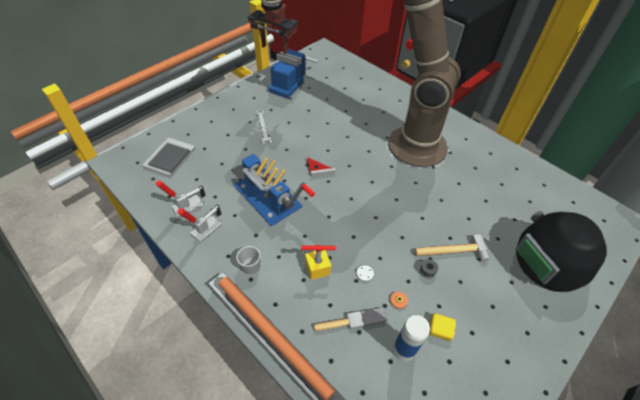

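View pics/top0.png

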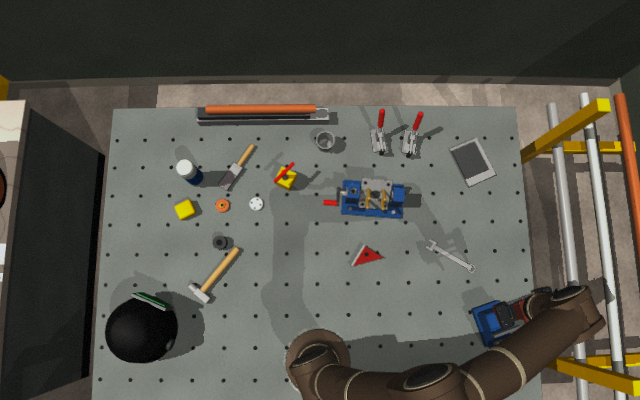

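The scene picture shows the fixture near (265,190), the key in its yellow stand (318,262), one spacer (364,272), the top disc (399,299) and the body (428,267). The top picture agrees, with no second spacer visible. Next I lift and turn for a wrist view.

```bash
cat >> h.py <<'E'
def to(x,y,z,yaw=None):
    """remaining motion: tool-axis shifts in cm, turn in deg (yaw= world yaw of tool z, mod 180)"""
    s,p,r=st(); d=r.inv().apply(np.array([x,y,z])-p)*100
    M=r.as_matrix(); cur=np.degrees(np.arctan2(M[1,2],M[0,2]))
    t=None
    if yaw is not None: t=-(yaw-cur); t=(t+90)%180-90
    print('shift cm',d.round(2),'turn',None if t is None else round(t,1),'yaw',round(cur,1),'pos',p.round(4),'q7',round(s['q'][6],2))
E
python3 -m creep '[[[-2,0,0,-8.5],[-2,0,0,-8.5],[-2,0,0,-8.5],[-2,0,0,-8.5],[-2,0,0,-8.5],[-2,0,0,-8.5],[-2,0,0,-8.5],[-2,0,0,-8.5],[0,0,0,0],[0,0,0,0]]]' 100
python3 -c "
from h import *
to(.55,-.17,.4,-4)"
```

```text
time: 2.0
tool_pos: [0.191, -0.5951, 0.4012]
tool_rot: [0.027, 0.707, -0.028, 0.707]
wrist_force: [0.5, 0.0, -0.8]
gripper_width: 0.0877
shift cm [ 0.12 45.16 32.49] turn -0.5 yaw -4.5 pos [ 0.191  -0.5951  0.4012] q7 1.04
```

```bash
python3 -m creep '[[[0,3.6,2.6,0],[0,4,2.9,0],[0,4,2.9,0],[0,4,2.9,0],[0,4,2.9,0],[0,4,2.9,0],[0,4,2.9,0],[0,4,2.9,0],[0,4,2.9,0],[0,4,2.9,0]]]'
python3 -m creep '[[[0,4,2.9,0],[0,2,1.4,0],[0,0,0,0],[0,0,0,0],[0,0,0,0],[0,0,0,0],[0,0,0,0],[0,0,0,0],[0,0,0,0],[0,0,0,0]]]'
python3 - <<'E'
from h import *
to(.55,-.17,.4,-4)
save('wrist','w1.png')
for q in ['nest','lever_grip','socket','fixture']:
    print(q,[(np.round(d['point'],4).tolist(),round(d['p'],2)) for d in models.tip_of(q,'wrist')][:3])
E
```

```text
time: 3.0
tool_pos: [0.5068, -0.2193, 0.4002]
tool_rot: [0.028, 0.707, -0.027, 0.706]
wrist_force: [0.9, -1.3, 0.0]
gripper_width: 0.0879
time: 4.0
tool_pos: [0.5535, -0.1646, 0.4017]
tool_rot: [0.026, 0.707, -0.026, 0.707]
wrist_force: [-0.7, -0.2, -0.6]
gripper_width: 0.0874
shift cm [ 0.17 -0.57 -0.31] turn -0.2 yaw -4.2 pos [ 0.5535 -0.1646  0.4017] q7 0.0
nest [([0.5802, -0.2103, 0.0846], 0.96)]
lever_grip [([0.5389, -0.051, 0.1441], 0.87)]
socket [([0.5838, -0.1286, 0.1173], 0.71)]
fixture [([0.5807, -0.2113, -0.0028], 0.83)]
```

View pics/w1.png

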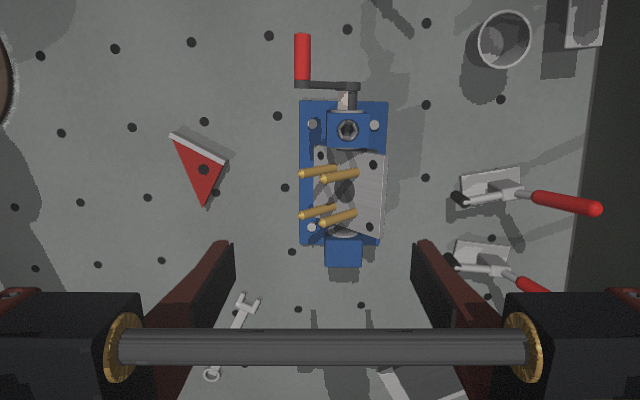

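The wrist picture shows the fixture almost aligned with the tool: base corners near (300,101), (388,101), (300,245), the socket at (348,130), and the red grip from (302,35) to (302,80).

```bash
cat >> h.py <<'E'
def cam(c):
    k=vision.get_calibration(c)
    if c=='wrist':
        s,p,r=st(); T=np.array(k['mount']); return k,r.as_matrix()@T[:3,:3],p+r.apply(T[:3,3])
    return k,R.from_quat(k['attitude']).as_matrix(),np.array(k['xyz'])
def back(c,uv,z):
    """pixel -> world point at height z"""
    k,A,o=cam(c); m=np.array(k['mtx'])
    u=cv2.undistortPoints(np.array([[uv]],float),m,np.array([k['k1'],0,0,0.]))[0,0]
    d=A@np.array([u[0],u[1],1]); return o+d*(z-o[2])/d[2]
E
python3 - <<'E'
from h import *
im=cv2.imread('pics/w1.png')[:,:,::-1]
for uv in [(300,101),(388,101)]: print('base',uv,back('wrist',uv,.01).round(4))
print('sock',back('wrist',(348,130),.1145).round(4), 'axis end', back('wrist',(348,99),.085).round(4))
for uv in [(327,110),(369,110),(327,148),(369,148)]: print('blk',back('wrist',uv,.115).round(4))
g=im[:,:,0].astype(int); m=((g>120)&(im[:,:,1]<60)); m[:,400:]=0;m[:28]=0;m[90:]=0;m[:,:285]=0
ys,xs=np.nonzero(m); print('grip px',xs.min(),xs.max(),ys.min(),ys.max())
for z in (.13,.135,.14,.145): print(z,back('wrist',(302.5,57),z).round(4))
cv2.imwrite('pics/w1c.png',cv2.resize(im[20:270,270:420],None,fx=2.4*1.6,fy=2.4,interpolation=cv2.INTER_CUBIC)[:,:,::-1]) if 0 else cv2.imwrite('pics/w1c.png',cv2.resize(im[80:260,280:420],None,fx=3.3,fy=3.3,interpolation=cv2.INTER_CUBIC)[:,:,::-1])
E
```

```text
base (300, 101) [ 0.5268 -0.0918  0.01  ]
base (388, 101) [ 0.6535 -0.1011  0.01  ]
sock [ 0.5871 -0.128   0.1145] axis end [ 0.591 -0.093  0.085]
blk [ 0.5639 -0.1031  0.115 ]
blk [ 0.6128 -0.1067  0.115 ]
blk [ 0.5608 -0.1474  0.115 ]
blk [ 0.6112 -0.1511  0.115 ]
grip px 294 309 34 79
0.13 [ 0.5412 -0.0449  0.13  ]
0.135 [ 0.5414 -0.0454  0.135 ]
0.14 [ 0.5416 -0.0459  0.14  ]
0.145 [ 0.5418 -0.0464  0.145 ]
```

View pics/w1c.png

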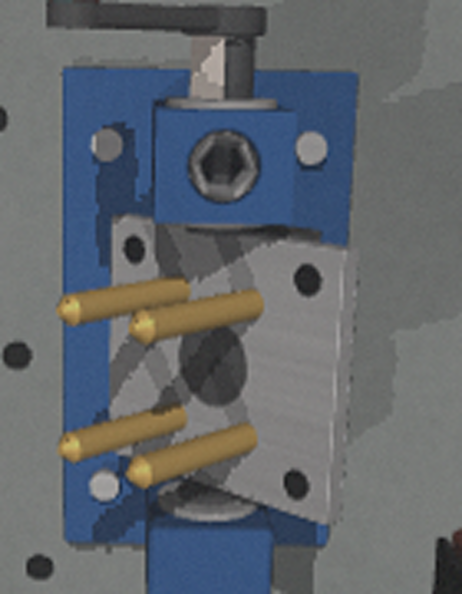

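```bash
python3 -c "
from h import *
to(.541,-.047,.139,-4.2)"
```

```text
shift cm [26.26 11.61 -2.11] turn 0.0 yaw -4.2 pos [ 0.5536 -0.1644  0.4016] q7 0.0
```

```bash
python3 -m creep '[[[0,4,-0.7,0],[0,4,-0.7,0],[0,3.6,-0.7,0],[4,0,0,0],[4,0,0,0],[4,0,0,0],[4,0,0,0],[3,0,0,0],[0,0,0,0],[0,0,0,0]]]' 100
python3 - <<'E'
from h import *
to(.541,-.047,.139,-4.2)
save('wrist','w2.png')
for q in ['lever_grip','socket']:
    print(q,[(np.round(d['point'],4).tolist(),round(d['p'],2)) for d in models.tip_of(q,'wrist')][:3])
E
```

```text
time: 5.25
tool_pos: [0.5414, -0.047, 0.2123]
tool_rot: [0.026, 0.707, -0.026, 0.707]
wrist_force: [1.1, 0.5, 0.1]
gripper_width: 0.088
shift cm [ 7.33 -0.01 -0.04] turn 0.0 yaw -4.2 pos [ 0.5414 -0.047   0.2123] q7 -0.28
lever_grip [([0.5405, -0.0501, 0.1406], 0.66)]
socket [([0.5842, -0.1298, 0.1171], 0.71), ([0.7903, -0.0348, -0.0022], 0.71), ([0.5384, -0.0504, 0.1431], 0.42)]
```

View pics/w2.png

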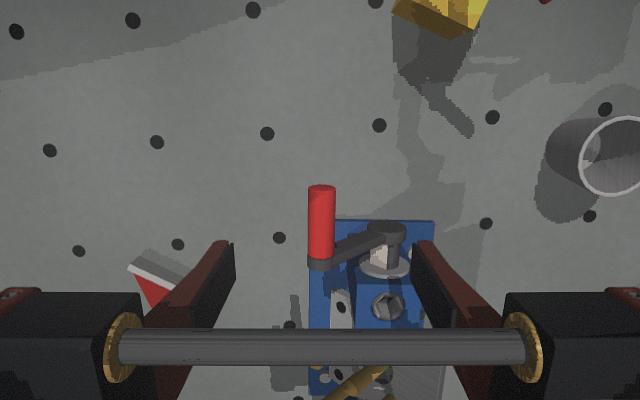

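The red grip is centred between the jaws at (321,222), so I descend and pinch it.

```bash
python3 -m creep '[[[2.5,0,0,0],[2.5,0,0,0],[2.3,0,0,0],[0,0,0,0],[0,0,0,0],[0,0,0,0],[0,0,0,0],[0,0,0,0],[0,0,0,0],[0,0,0,0]]]' 100
python3 -m creep '[[[0,0,0,0],[0,0,0,0],[0,0,0,0],[0,0,0,0],[0,0,0,0],[0,0,0,0],[0,0,0,0],[0,0,0,0],[0,0,0,0],[0,0,0,0]]]' 0 20
python3 -m creep '[[[-0.4,0,0.45,0],[-0.37,0,0.47,0],[-0.32,0,0.51,0],[-0.25,0,0.46,0],[-0.25,0,0.55,0],[-0.2,0,0.56,0],[-0.15,0,0.58,0],[-0.1,0,0.52,0],[-0.06,0,0.6,0],[-0.02,0,0.52,0]]]'
python3 -m creep '[[[0,0,0,0],[0,0,0,0],[0,0,0,0],[0,0,0,0],[0,0,0,0],[0,0,0,0],[0,0,0,0],[0,0,0,0],[0,0,0,0],[0,0,0,0]]]'
python3 -c "
from h import *
to(.5925,-.047,.160,-4.2)
print(st()[0]['wrist_force'])
for c in ('wrist','top','scene'):
  vision.capture(c)
  for q in ['lever_grip','socket','nest']:
    print(q,[(np.round(d['point'],4).tolist(),round(d['p'],2)) for d in models.tip_of(q,c)][:3])
"
```

```text
time: 6.4
tool_pos: [0.5412, -0.0472, 0.1389]
tool_rot: [0.026, 0.707, -0.026, 0.707]
wrist_force: [0.2, -1.0, -0.2]
gripper_width: 0.088
time: 7.4
tool_pos: [0.5405, -0.0471, 0.1386]
tool_rot: [0.026, 0.707, -0.026, 0.706]
wrist_force: [-3.5, 0.0, 1.4]
gripper_width: 0.0171
time: 8.4
tool_pos: [0.5886, -0.0512, 0.1601]
tool_rot: [0.025, 0.71, -0.027, 0.703]
wrist_force: [-19.7, -0.6, 15.0]
gripper_width: 0.0176
time: 9.4
tool_pos: [0.5899, -0.0512, 0.16]
tool_rot: [0.025, 0.709, -0.027, 0.704]
wrist_force: [-15.8, 0.9, 13.1]
gripper_width: 0.0173
shift cm [-0.    0.44  0.22] turn -0.0 yaw -4.2 pos [ 0.5899 -0.0512  0.16  ] q7 -0.33
[-15.81957477   0.89868109  13.1380528 ]
lever_grip [([0.5894, -0.0561, 0.1612], 0.62)]
socket []
nest []
lever_grip [([0.6625, 0.4488, -0.0012], 0.65)]
socket []
nest [([0.5831, -0.2064, 0.0888], 0.85), ([0.5649, 0.2264, 0.0026], 0.64)]
lever_grip [([0.5868, -0.0528, 0.1611], 0.71)]
socket []
nest [([0.5798, -0.2081, 0.0826], 0.7)]
```

```bash
python3 -m creep '[[[0.05,0,0.1,0],[0,0,0.1,0],[0,0,0.05,0],[0,0,0,0],[0,0,0,0],[0,0,0,0],[0,0,0,0],[0,0,0,0],[0,0,0,0],[0,0,0,0]]]'
python3 -c "
from h import *
s=st()[0];print(s['wrist_force'],s['gripper_width']);to(.5925,-.047,.160,-4.2)"
python3 -m creep '[[[0,0,0,0],[0,0,0,0],[0,0,0,0],[0,0,0,0],[0,0,0,0],[-3,0,0,0],[-3,0,0,0],[-4,0,0,0],[-4,0,0,0],[-4,0,0,0]]]' 100
python3 -m creep '[[[-2,0,0,0],[-2,-4,0,0],[-2,-4,0,0],[0,-4,0,0],[0,-4,0,0],[0,-3,0,0],[0,0,0,0],[0,0,0,0],[0,0,0,0],[0,0,0,0]]]'
python3 - <<'E'
from h import *
to(.581,-.2085,.4,-4.2)
im=save('wrist','w3.png',(230,0,410,270),2.2)
for q in ['lever_grip','socket','nest']:
    print(q,[(np.round(d['point'],4).tolist(),round(d['p'],2)) for d in models.tip_of(q,'wrist')][:3])
E
```

```text
time: 11.0
tool_pos: [0.5923, -0.0515, 0.1598]
tool_rot: [0.025, 0.709, -0.027, 0.704]
wrist_force: [-16.7, -0.5, 15.6]
gripper_width: 0.0174
[-16.743467    -0.52420649  15.60729137] 0.017433338017028326
shift cm [-0.02  0.45 -0.01] turn -0.0 yaw -4.2 pos [ 0.5923 -0.0515  0.1598] q7 -0.33
time: 12.0
tool_pos: [0.5955, -0.0511, 0.341]
tool_rot: [0.026, 0.707, -0.026, 0.707]
wrist_force: [0.4, 0.4, -0.2]
gripper_width: 0.0873
time: 13.0
tool_pos: [0.5822, -0.239, 0.3996]
tool_rot: [0.025, 0.706, -0.025, 0.707]
wrist_force: [0.4, -0.4, 0.7]
gripper_width: 0.0876
shift cm [-0.04  3.04 -0.33] turn 0.1 yaw -4.1 pos [ 0.5822 -0.239   0.3996] q7 0.09
lever_grip []
socket [([0.5848, -0.1315, 0.1186], 0.91)]
nest [([0.581, -0.2091, 0.0885], 0.67)]
```

View pics/w3.png

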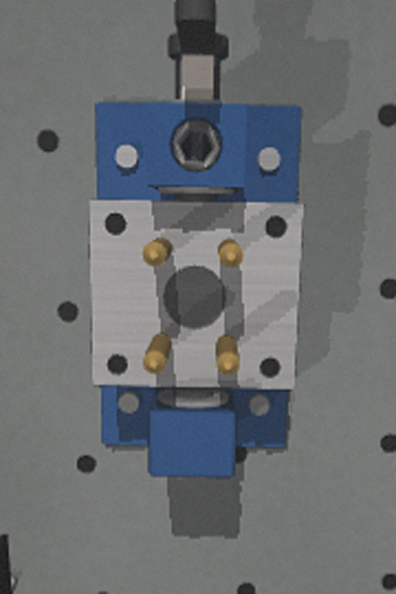

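The plate looks level with the white flat facing up (crop 197,75), and the four pins stand upright. I check it in numbers.

Run:
```python
from h import *
f=lambda u,v:(230+u/2.2,v/2.2)
c,s=np.cos(-.073),np.sin(-.073)
def L(p): d=p[:2]-np.array([.581,-.2085]); return (c*d[0]+s*d[1],-s*d[0]+c*d[1])
for n,uv,z in [('tipUL',(150,254),.15),('tipUR',(231,254),.15),('tipLL',(152,365),.15),('tipLR',(229,365),.15),('plUL',(90,201),.085),('plUR',(302,204),.085),('plLL',(94,384),.085),('plLR',(296,388),.085),('sock',(197,143),.1145),('baseUL',(96,102),.01),('baseUR',(301,106),.01),('hole',(194,296),.085)]:
    print(n,np.round(np.array(L(back('wrist',f(*uv),z)))*1000,1))
```

```text
tipUL [-22.2  26.3]
tipUR [17.2 26.3]
tipLL [-22.2 -28.5]
tipLR [ 16.8 -28.5]
plUL [-59.5  51.7]
plUR [58.8 50.2]
plLL [-61.3 -52.5]
plLR [ 59.  -54.8]
sock [ 0.5 79.9]
baseUL [-63.8 112.1]
baseUR [ 65.  109.8]
hole [-1.7 -0.7]
```

```bash
python3 -m creep '[[[0,4,0,0.6],[0,4,0,0],[0,4,0,0],[0,4,0,0],[3,3,0,0],[4,0,0,0],[4,0,0,0],[4,0,0,0],[3,0,0,0],[0,0,0,0]]]' 100
python3 -c "
from h import *
to(.5942,-.047,.160,-4.8)"
```

```text
time: 14.2
tool_pos: [0.5948, -0.0513, 0.2153]
tool_rot: [0.029, 0.709, -0.029, 0.704]
wrist_force: [-0.7, 0.1, -0.1]
gripper_width: 0.0877
shift cm [ 5.53  0.42 -0.06] turn 0.0 yaw -4.8 pos [ 0.5948 -0.0513  0.2153] q7 -0.3
```

```bash
python3 -m creep '[[[2,0.2,0,0],[2,0.2,0,0],[1.5,0,-0.05,0],[0,0,0,0],[0,0,0,0],[0,0,0,0],[0,0,0,0],[0,0,0,0],[0,0,0,0],[0,0,0,0]]]' 100
python3 -m creep '[[[0,0,0,0],[0,0,0,0],[0,0,0,0],[0,0,0,0],[0,0,0,0],[0,0,0,0],[0,0,0,0],[0,0,0,0],[0,0,0,0],[0,0,0,0]]]' 0 20
python3 -c "
from h import *
to(.5942,-.047,.160,-4.8);print(st()[0]['wrist_force'])"
```

```text
time: 15.2
tool_pos: [0.5971, -0.0473, 0.1645]
tool_rot: [0.03, 0.706, -0.03, 0.707]
wrist_force: [-0.4, -0.2, 0.1]
gripper_width: 0.0876
time: 16.2
tool_pos: [0.5936, -0.047, 0.164]
tool_rot: [0.029, 0.709, -0.03, 0.704]
wrist_force: [-12.4, 0.7, 9.0]
gripper_width: 0.018
shift cm [0.4  0.   0.06] turn 0.0 yaw -4.8 pos [ 0.5936 -0.047   0.164 ] q7 -0.34
[-12.38936117   0.70507553   9.00207507]
```

```bash
python3 -m creep '[[[0.2,0,0.1,0],[0,0,0,0],[0,0,0,0],[0,0,0,0],[0,0,0,0],[0,0,0,0],[0,0,0,0],[0,0,0,0],[0,0,0,0],[0,0,0,0]]]'
python3 -c "
from h import *
to(.5942,-.047,.160,-4.8);print(st()[0]['wrist_force'])"
python3 -m creep '[[[0,0,0,0],[0,0,0,0],[0,0,0,0],[0,0,0,0],[0,0,0,0],[-3,0,0,0],[-3,0,0,0],[-4,0,0,0],[-4,0,0,0],[-4,0,0,0]]]' 100
python3 -m creep '[[[-2,0,0,0],[-2,-4,-0.3,0],[-2,-4,-0.3,0],[0,-4,-0.3,0],[0,-4,0,0],[0,-3,0,0],[0,0,0,0],[0,0,0,0],[0,0,0,0],[0,0,0,0]]]'
python3 - <<'E'
from h import *
to(.581,-.2085,.4,-4.8)
im=save('wrist','w4.png',(230,0,410,270),2.2)
E
```

```text
time: 17.2
tool_pos: [0.5958, -0.0472, 0.1635]
tool_rot: [0.029, 0.708, -0.03, 0.705]
wrist_force: [-13.9, 0.4, 16.8]
gripper_width: 0.0174
shift cm [ 0.35  0.   -0.16] turn 0.0 yaw -4.8 pos [ 0.5958 -0.0472  0.1635] q7 -0.34
[-13.85165162   0.41724676  16.84650102]
time: 18.2
tool_pos: [0.5978, -0.0473, 0.3439]
tool_rot: [0.03, 0.707, -0.029, 0.706]
wrist_force: [1.2, 0.3, -0.8]
gripper_width: 0.0876
time: 19.2
tool_pos: [0.5736, -0.2343, 0.4025]
tool_rot: [0.029, 0.706, -0.029, 0.707]
wrist_force: [-0.4, -0.3, -0.8]
gripper_width: 0.0877
shift cm [0.26 2.63 0.53] turn 0.1 yaw -4.7 pos [ 0.5736 -0.2343  0.4025] q7 0.08
```

View pics/w4.png

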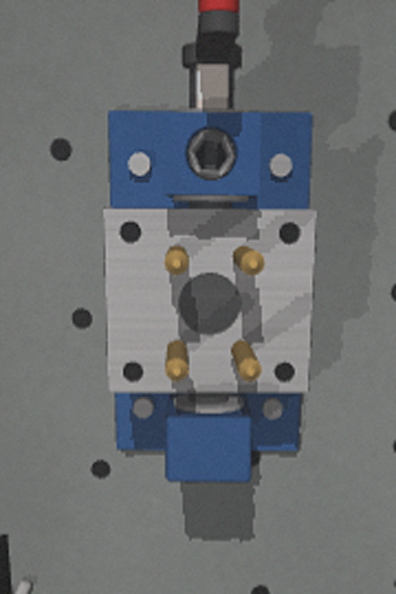

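Run:
```python
from h import *
f=lambda u,v:(230+u/2.2,v/2.2)
yaw=np.radians(-4.8);c,s=np.cos(yaw),np.sin(yaw)
def L(p): d=p[:2]-np.array([.581,-.2085]); return (c*d[0]+s*d[1],-s*d[0]+c*d[1])
for n,uv,z in [('tipUL',(175,262),.15),('tipUR',(252,262),.15),('tipLL',(176,371),.15),('tipLR',(252,371),.15),('plUL',(105,209),.085),('plUR',(316,211),.085),('plLL',(109,390),.085),('plLR',(309,391),.085),('sock',(212,153),.1145),('baseUL',(109,111),.01),('baseUR',(312,113),.01),('hole',(211,303),.085)]:
    print(n,np.round(np.array(L(back('wrist',f(*uv),z)))*1000,1))
# key / stand
for c in ('top','scene'):
    vision.capture(c)
    print(c,[(np.round(d['point'],4).tolist(),round(d['p'],2)) for d in models.tip_of('hex_key',c)+models.tip_of('stand_hole',c)][:4])
to(.652,.03,.4)
```

```text
tipUL [-18.7  27.1]
tipUR [19.2 27.2]
tipLL [-18.7 -27.4]
tipLR [ 20.2 -27.3]
plUL [-60.2  52.2]
plUR [58.6 51.3]
plLL [-61.3 -52.1]
plLR [ 58.7 -52.4]
sock [-0.4 80. ]
baseUL [-64.8 111.9]
baseUR [ 63.9 111. ]
hole [-0.3 -0.2]
top [([0.5895, -0.0505, 0.1594], 0.74), ([0.6575, 0.1173, 0.0119], 0.59), ([0.6527, 0.1168, 0.0573], 0.79), ([0.581, -0.1276, 0.121], 0.56)]
scene [([0.6513, 0.1147, 0.0132], 0.65), ([0.6532, 0.1126, 0.0539], 0.68)]
shift cm [ 0.24 27.13  5.63] turn None yaw -4.8 pos [ 0.5733 -0.2357  0.4024] q7 0.09
```

```bash
python3 -m creep '[[[0,4,0.5,0],[0,4,0.5,0],[0,4,0.5,0],[0,4,0.5,0],[0,4,0.5,0],[0,4,0.5,0],[0,4,0.5,0],[0,4,0.5,0],[0,4,0.5,0],[0,1,0.3,0]]]'
python3 -m creep '[[[0,0,0,0],[0,0,0,0],[0,0,0,0],[0,0,0,0],[0,0,0,0],[0,0,0,0],[0,0,0,0],[0,0,0,0],[0,0,0,0],[0,0,0,0]]]'
python3 - <<'E'
from h import *
to(.652,.13,.4)
im=save('wrist','w5.png')
for q in ['hex_key','stand_hole','spacer1','top_disc','hub_body']:
    print(q,[(np.round(d['point'],4).tolist(),round(d['p'],2)) for d in models.tip_of(q,'wrist')][:3])
k=vision.get_calibration('wrist')
m=((im[:,:,0]>110)&(im[:,:,1]<70)&(im[:,:,2]<70)).astype(np.uint8)
n,lab,stt,cen=cv2.connectedComponentsWithStats(m)
for i in range(1,n):
    if stt[i,4]>60:
        pts=np.argwhere(lab==i)[:,::-1].astype(np.float32); r=cv2.minAreaRect(pts); b=cv2.boxPoints(r)
        e=sorted([(np.linalg.norm(b[0]-b[1]),(b[0]+b[1])/2,(b[2]+b[3])/2),(np.linalg.norm(b[1]-b[2]),(b[1]+b[2])/2,(b[3]+b[0])/2)],key=lambda t:t[0])
        p1=back('wrist',e[0][1],.12);p2=back('wrist',e[0][2],.12)
        print(stt[i].tolist(),r,p1.round(4),p2.round(4),(p1+p2)/2,np.linalg.norm(p1-p2),np.degrees(np.arctan2(*(p2-p1)[1::-1])))
E
```

```text
time: 20.55
tool_pos: [0.6512, 0.1346, 0.402]
tool_rot: [0.028, 0.707, -0.026, 0.706]
wrist_force: [-0.7, 0.9, 0.4]
gripper_width: 0.0879
time: 21.55
tool_pos: [0.652, 0.1288, 0.4023]
tool_rot: [0.03, 0.706, -0.03, 0.707]
wrist_force: [0.5, -0.0, 0.2]
gripper_width: 0.0878
shift cm [ 0.23  0.12 -0.01] turn None yaw -4.8 pos [0.652  0.1288 0.4023] q7 -0.54
hex_key [([0.6515, 0.1138, 0.0122], 0.8)]
stand_hole [([0.6505, 0.1123, 0.0513], 0.56)]
spacer1 [([0.5424, 0.2445, 0.0024], 0.61)]
top_disc [([0.7933, -0.0353, -0.0045], 0.29)]
hub_body [([0.4195, 0.35, 0.0025], 0.7)]
[292, 149, 65, 55, 778] ((324.33404541015625, 176.26731872558594), (78.62686920166016, 12.952386856079102), 42.61406326293945) [0.6216 0.1475 0.12  ] [0.6865 0.0755 0.12  ] [0.65404995 0.11151883 0.12      ] 0.09687316941836331 -48.00336229762998
[282, 297, 14, 32, 397] ((288.5, 312.5), (31.0, 13.0), 90.0) [ 0.5912 -0.05    0.12  ] [ 0.5857 -0.0989  0.12  ] [ 0.58848326 -0.07448997  0.12      ] 0.04919392016478342 -96.42937377917656
```

View pics/w5.png

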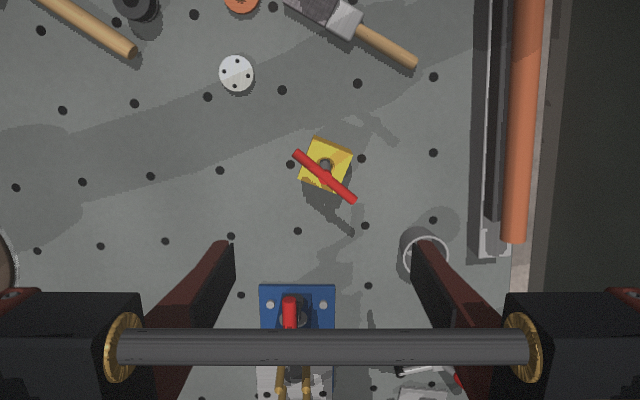

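The key's T-bar runs from (295,152) to (355,200), yaw -48 deg, centre (0.6535, 0.1115), and its length checks at 97 mm. The spacer at (236,74) was knocked to about (0.542, 0.244). I move over the key and descend, with a check.

```bash
python3 -m creep '[[[0,-1.7,0.3,0],[3,0,0,-7.8],[3,0,0,-7.8],[3,0,0,-7.8],[3,0,0,-7.8],[3,0,0,-7.8],[3,0,0,-7.8],[0,0,0,0],[0,0,0,0],[0,0,0,0]]]'
python3 - <<'E'
from h import *
im=save('wrist','w6.png')
m=((im[:,:,0]>110)&(im[:,:,1]<70)&(im[:,:,2]<70)).astype(np.uint8)
n,lab,stt,cen=cv2.connectedComponentsWithStats(m)
for i in range(1,n):
    if stt[i,4]>100:
        pts=np.argwhere(lab==i)[:,::-1].astype(np.float32); r=cv2.minAreaRect(pts); b=cv2.boxPoints(r)
        e=sorted([(np.linalg.norm(b[0]-b[1]),(b[0]+b[1])/2,(b[2]+b[3])/2),(np.linalg.norm(b[1]-b[2]),(b[1]+b[2])/2,(b[3]+b[0])/2)],key=lambda t:t[0])
        p1=back('wrist',e[0][1],.12);p2=back('wrist',e[0][2],.12)
        print(stt[i].tolist(),r,p1.round(4),p2.round(4),(p1+p2)/2,np.linalg.norm(p1-p2),np.degrees(np.arctan2(*(p2-p1)[1::-1])))
to(.6535,.1115,.12,42)
E
```

```text
time: 22.85
tool_pos: [0.6545, 0.1115, 0.2244]
tool_rot: [-0.252, 0.66, 0.252, 0.661]
wrist_force: [0.5, 0.2, 0.7]
gripper_width: 0.0879
[311, 140, 23, 126, 1956] ((322.0, 202.5), (125.0, 22.0), 90.0) [0.6223 0.1476 0.12  ] [0.6856 0.0768 0.12  ] [0.65391977 0.11219555 0.12      ] 0.09502701591687587 -48.20009196958778
shift cm [10.45  0.07 -0.11] turn -0.2 yaw 41.8 pos [0.6545 0.1116 0.2245] q7 0.17
```

```bash
python3 -m creep '[[[2.5,0,0,0],[2.5,0,0,0],[2.5,0,0,0],[2,0,0,0],[0.9,0,0,0],[0,0,0,0],[0,0,0,0],[0,0,0,0],[0,0,0,0],[0,0,0,0]]]'
python3 -m creep '[[[0,0,0,0],[0,0,0,0],[0,0,0,0],[0,0,0,0],[0,0,0,0],[0,0,0,0],[0,0,0,0],[0,0,0,0],[0,0,0,0],[0,0,0,0]]]' 0 40
python3 -c "
from h import *
s=st()[0];print(s['tool_pos'],s['wrist_force'],s['torque'])"
python3 -m creep '[[[-1,0,0,0],[-1,0,0,0],[-2,0,0,0],[-2,0,0,0],[-2,0,0,0],[-2,0,0,0],[-3,0,0,0],[-3,0,0,0],[-3,0,0,0],[0,0,0,0]]]'
python3 - <<'E'
from h import *
s=st()[0];print(s['wrist_force'])
to(.581+.06*.0837,-.2085+.06,.35,42)
E
```

```text
time: 23.9
tool_pos: [0.6539, 0.1116, 0.1191]
tool_rot: [-0.254, 0.66, 0.253, 0.661]
wrist_force: [0.5, -0.4, -0.5]
gripper_width: 0.088
time: 24.9
tool_pos: [0.6536, 0.1116, 0.1184]
tool_rot: [-0.253, 0.66, 0.253, 0.66]
wrist_force: [0.5, -1.1, 0.2]
gripper_width: 0.0138
[0.65358795 0.11160574 0.11836398] [ 0.51999443 -1.061437    0.20297436] [ 0.14392799 -0.2349563  -0.01026912]
time: 25.9
tool_pos: [0.6548, 0.1128, 0.3139]
tool_rot: [-0.254, 0.657, 0.253, 0.663]
wrist_force: [1.2, -0.2, -2.9]
gripper_width: 0.0135
[ 1.24608887 -0.18887687 -2.85840241]
shift cm [ -3.71 -14.82 -22.58] turn 0.0 yaw 42.0 pos [0.6548 0.1128 0.3139] q7 0.21
```

```bash
python3 -m creep '[[[-1,-1.2,-1.9,0],[-1,-1.7,-2.7,0],[0,-1.7,-2.7,0],[0,-1.7,-2.7,0],[0,-1.7,-2.7,0],[0,-1.7,-2.7,0],[0,-1.7,-2.7,0],[0,-1.4,-2.2,0],[0,-0.6,-0.9,0],[0,0,0,0]]]'
python3 - <<'E'
from h import *
to(.5868,-.1288,.34,42)
im=vision.capture('wrist')
k,A,o=cam('wrist'); m=np.array(k['mtx'])
w=np.array([.587,-.1288,.1145]); c=A.T@(w-o); u=cv2.projectPoints(c[None],np.zeros(3),np.zeros(3),m,np.array([k['k1'],0,0,0.]))[0].ravel(); print(u,c)
x,y=u.astype(int); o2=cv2.resize(im[max(y-60,0):y+60,x-60:x+60],None,fx=5,fy=5,interpolation=cv2.INTER_CUBIC)
cv2.imwrite('pics/w7.png',o2[:,:,::-1]); print(x-60,y-60)
E
```

```text
time: 26.9
tool_pos: [0.5851, -0.1314, 0.3277]
tool_rot: [-0.252, 0.661, 0.253, 0.66]
wrist_force: [-0.0, -0.1, -1.5]
gripper_width: 0.0133
shift cm [-1.23  0.09  0.3 ] turn -0.2 yaw 41.8 pos [ 0.5851 -0.1314  0.3277] q7 0.63
[323.89706049 175.66537525] [ 0.00147332 -0.02712609  0.36502897]
263 115
```

View pics/w7.png

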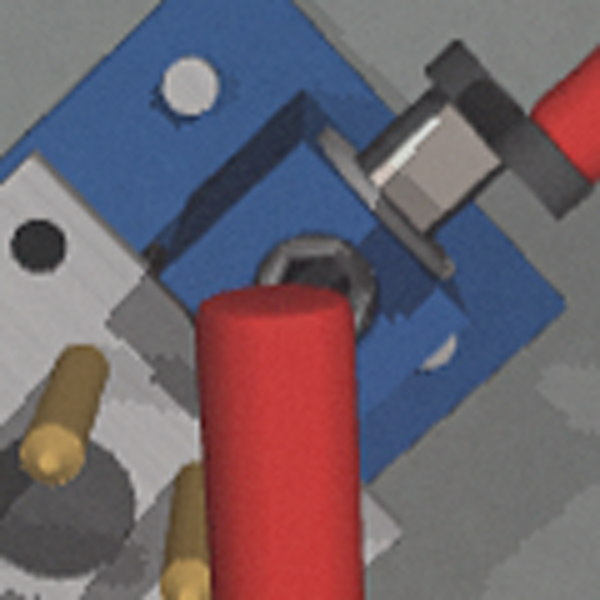

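The T-bar hides the lower half of the socket, whose visible rim is near crop (318,280). I build an enlarged composite from w4 and w7.

Run:
```python
from h import *
a=cv2.imread('pics/w4.png')[118:190,175:250]; b=cv2.imread('pics/w7.png')[215:345,245:395]; c=cv2.imread('pics/w2.png')[288:326,366:408]
r=lambda i:cv2.resize(i,(380,380),interpolation=cv2.INTER_CUBIC)
cv2.imwrite('pics/c1.png',cv2.convertScaleAbs(np.hstack([r(a),r(c)]),alpha=1.6))
```

```text
(no output)
```

View pics/c1.png

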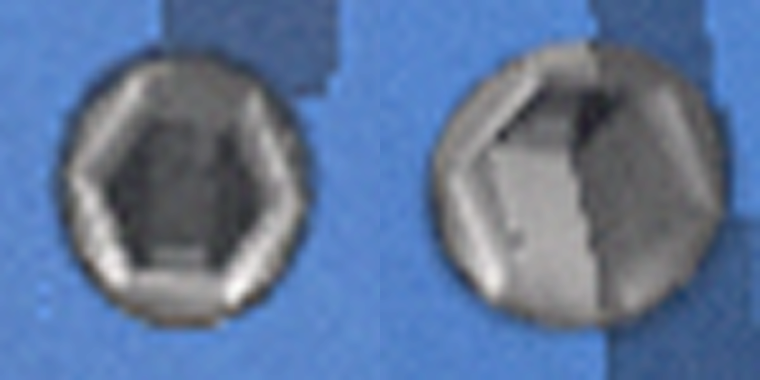

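The hexagon's corners in w4 (left (70,175), right (300,200)) give about 6 deg clockwise, so the socket yaw is about -10.5 deg. I turn the tool to 19.5 deg and move above the socket.

```bash
python3 -m creep '[[[1,0.1,0.3,0],[1,0,0,7.4],[1,0,0,7.4],[1,0,0,7.5],[1,0,0,0],[1,0,0,0],[1,0,0,0],[0,0,0,0],[0,0,0,0],[0,0,0,0]]]'
python3 - <<'E'
from h import *
to(.5868,-.1288,.225,19.5)
im=save('wrist','w8.png',(200,60,460,330),2.2)
k,A,o=cam('wrist'); m=np.array(k['mtx'])
for w in ([.5868,-.1288,.1145],[.5868,-.1288,.143]):
    c=A.T@(np.array(w)-o); u=cv2.projectPoints(c[None],np.zeros(3),np.zeros(3),m,np.array([k['k1'],0,0,0.]))[0].ravel(); print(u,(u-[200,60])*2.2)
E
```

```text
time: 27.95
tool_pos: [0.5876, -0.1272, 0.2588]
tool_rot: [-0.121, 0.696, 0.121, 0.697]
wrist_force: [-0.2, -0.4, -2.8]
gripper_width: 0.0136
shift cm [ 3.38 -0.12 -0.13] turn 0.2 yaw 19.7 pos [ 0.5876 -0.1272  0.2588] q7 0.23
[320.46554441 194.21161301] [265.0241977  295.26554862]
[320.28151785 204.17997105] [264.61933926 317.19593632]
```

View pics/w8.png

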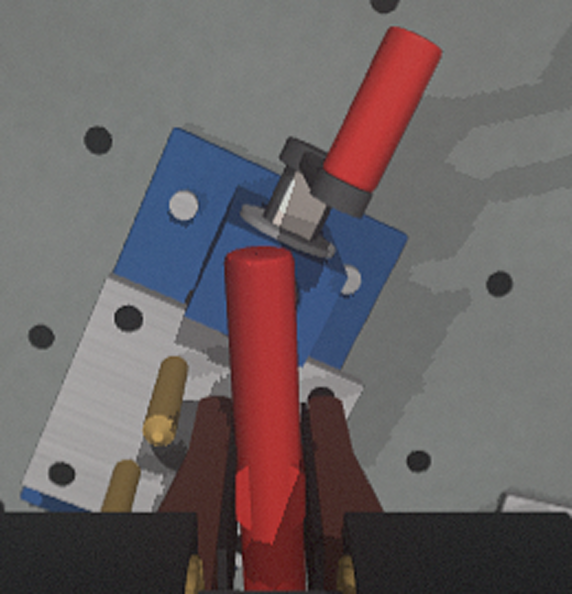

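The socket is hidden under the T-bar, projected at crop (265,295). I lower with force checks.

```bash
python3 -m creep '[[[1,-0.1,-0.1,0],[1,0,0,0],[0.8,0,0,0],[0.3,0,0,0],[0.3,0,0,0],[0.3,0,0,0],[0.3,0,0,0],[0,0,0,0],[0,0,0,0],[0,0,0,0]]]'
python3 -c "
from h import *
to(.5868,-.1288,.205,19.5);s=st()[0];print(s['wrist_force'],s['torque'])"
```

```text
time: 29.0
tool_pos: [0.5868, -0.1284, 0.2186]
tool_rot: [-0.121, 0.697, 0.121, 0.697]
wrist_force: [0.0, -0.0, -2.5]
gripper_width: 0.0135
shift cm [ 1.36 -0.04 -0.01] turn 0.2 yaw 19.7 pos [ 0.5868 -0.1284  0.2186] q7 0.21
[ 0.01356848 -0.01363365 -2.46780089] [-0.04650502 -0.12275247  0.02656342]
```

```bash
python3 -m creep '[[[0.2,0,0,0],[0.2,0,0,0],[0.2,0,0,0],[0.2,0,0,0],[0.2,0,0,0],[0.2,0,0,0],[0,0,0,0],[0,0,0,0],[0,0,0,0],[0,0,0,0]]]'
python3 -c "
from h import *
to(.5868,-.1288,.205,19.5);s=st()[0];print(s['wrist_force'],s['torque'])"
```

```text
time: 30.0
tool_pos: [0.5866, -0.1284, 0.2064]
tool_rot: [-0.121, 0.697, 0.121, 0.697]
wrist_force: [0.7, -0.2, -3.0]
gripper_width: 0.0133
shift cm [ 0.14 -0.04  0.01] turn 0.2 yaw 19.7 pos [ 0.5866 -0.1284  0.2064] q7 0.2
[ 0.70495298 -0.15913759 -2.95123507] [-0.1307277   0.03841465 -0.01811142]
```

The key is seated about 16 mm deep with no force. Now I turn it clockwise.

```bash
python3 -m creep '[[[0,0,0,6],[0,0,0,6],[0,0,0,6],[0,0,0,6],[0,0,0,6],[0,0,0,6],[0,0,0,6],[0,0,0,6],[0,0,0,6],[0,0,0,6]]]'
python3 -c "
from h import *
to(.5868,-.1288,.205,-55);s=st()[0];print(s['wrist_force'],s['torque'])"
python3 -m creep '[[[0,0,0,4],[0,0,0,4],[0,0,0,4],[0,0,0,3],[0,0,0,0],[0,0,0,0],[0,0,0,0],[0,0,0,0],[0,0,0,0],[0,0,0,0]]]'
python3 -c "
from h import *
to(.5868,-.1288,.205,-55);s=st()[0];print(s['wrist_force'],s['torque'])"
```

```text
time: 31.0
tool_pos: [0.5862, -0.1283, 0.2063]
tool_rot: [0.245, 0.664, -0.245, 0.663]
wrist_force: [-1.4, 0.4, -2.8]
gripper_width: 0.0133
shift cm [ 0.13 -0.    0.08] turn 14.5 yaw -40.5 pos [ 0.5862 -0.1283  0.2063] q7 -0.75
[-1.39067008  0.35924988 -2.82584185] [-0.0640572   0.54361738  0.02546724]
time: 32.0
tool_pos: [0.5865, -0.1283, 0.2063]
tool_rot: [0.328, 0.627, -0.328, 0.626]
wrist_force: [-2.3, 1.8, -1.7]
gripper_width: 0.0134
shift cm [ 0.13 -0.    0.06] turn -0.3 yaw -55.3 pos [ 0.5865 -0.1283  0.2063] q7 -0.98
[-2.283325    1.8015088  -1.67436222] [0.19191509 0.72309431 0.04092561]
```

```bash
python3 -m creep '[[[0,0,0,2],[0,0,0,2],[0,0,0,2],[0,0,0,2],[0,0,0,0],[0,0,0,0],[0,0,0,0],[0,0,0,0],[0,0,0,0],[0,0,0,0]]]'
python3 -c "
from h import *
to(.5868,-.1288,.205,-55);s=st()[0];print(s['wrist_force'],s['torque'])"
python3 -m creep '[[[0,0,0,2],[0,0,0,2],[0,0,0,2],[0,0,0,0],[0,0,0,0],[0,0,0,0],[0,0,0,0],[0,0,0,0],[0,0,0,0],[0,0,0,0]]]'
python3 -c "
from h import *
to(.5868,-.1288,.205,-55);s=st()[0];print(s['wrist_force'],s['torque'])"
```

```text
time: 33.0
tool_pos: [0.5866, -0.1283, 0.2063]
tool_rot: [0.371, 0.602, -0.371, 0.602]
wrist_force: [-2.4, 0.8, -2.2]
gripper_width: 0.0135
shift cm [ 0.13 -0.    0.05] turn -8.3 yaw -63.3 pos [ 0.5866 -0.1283  0.2063] q7 -1.11
[-2.44284834  0.78680163 -2.24608692] [0.47593252 0.73952884 0.01808467]
time: 34.0
tool_pos: [0.5866, -0.1284, 0.2063]
tool_rot: [0.402, 0.582, -0.402, 0.582]
wrist_force: [-3.0, 1.5, -2.2]
gripper_width: 0.0135
shift cm [0.13 0.   0.05] turn -14.3 yaw -69.3 pos [ 0.5866 -0.1284  0.2063] q7 -1.2
[-2.96326083  1.51168857 -2.24302019] [0.47994313 0.76128133 0.02678468]
```

Run:
```python
from h import *
im=save('wrist','w9.png',(200,60,460,330),2.2)
m=((im[:,:,0]>110)&(im[:,:,1]<70)&(im[:,:,2]<70)).astype(np.uint8)
m[230:]=0
n,lab,stt,cen=cv2.connectedComponentsWithStats(m)
for i in range(1,n):
    if stt[i,4]>100: print(stt[i].tolist(),cv2.minAreaRect(np.argwhere(lab==i)[:,::-1].astype(np.float32)))
im=cv2.imread('pics/w8.png')
```

```text
[147, 147, 90, 63, 2562] ((190.54638671875, 177.5206298828125), (89.55354309082031, 30.968061447143555), 23.962486267089844)
[302, 174, 32, 56, 1586] ((317.2835693359375, 201.5886688232422), (55.95526123046875, 29.296573638916016), 87.70938873291016)
```

View pics/w9.png

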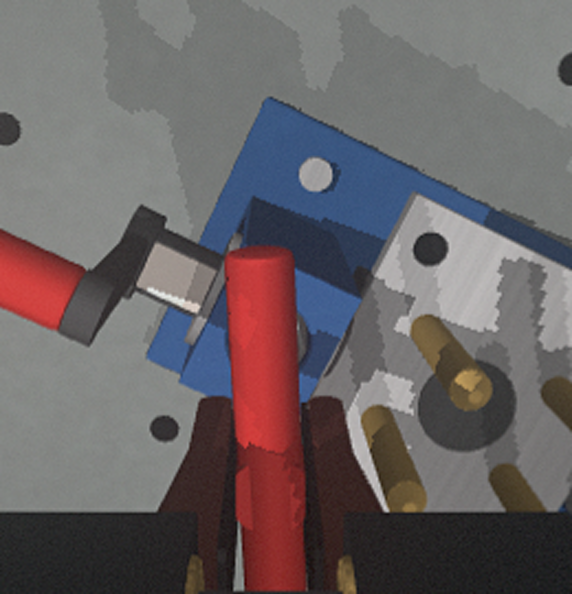

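```bash
cat >> h.py <<'E'
def bartilt(im):
    im=im.astype(int); pts=[]
    for v in range(20,170,5):
        u=np.nonzero((im[v,:,0]>100)&(im[v,:,1]<80)&(im[v,:,2]<80))[0]
        pts.append((v,u.min(),u.max())) if len(u) else 0
    return pts
E
python3 - <<'E'
from h import *
for n in ('w8','w9'):
    im=cv2.imread(f'pics/{n}.png')[:,:,::-1].astype(int)
    out=[]
    for v in range(270,440,20):
        u=np.nonzero((im[v,200:320,0]>100)&(im[v,200:320,1]<80))[0]+200; out.append((v,int(u.min()),int(u.max()),(u.min()+u.max())/2))
    print(n,out)
E
python3 -m creep '[[[0,0,0,2],[0,0,0,2],[0,0,0,2],[0,0,0,0],[0,0,0,0],[0,0,0,0],[0,0,0,0],[0,0,0,0],[0,0,0,0],[0,0,0,0]]]'
python3 - <<'E'
from h import *
to(.5868,-.1288,.205,-55);s=st()[0];print(s['wrist_force'],s['torque'])
im=save('wrist','w10.png',(200,60,460,330),2.2)
im=cv2.imread('pics/w10.png')[:,:,::-1].astype(int)
out=[]
for v in range(270,440,20):
        u=np.nonzero((im[v,200:320,0]>100)&(im[v,200:320,1]<80))[0]+200; out.append((v,int(u.min()),int(u.max()),(u.min()+u.max())/2))
print(out)
E
```

```text
w8 [(270, 230, 293, np.float64(261.5)), (290, 232, 293, np.float64(262.5)), (310, 233, 294, np.float64(263.5)), (330, 233, 295, np.float64(264.0)), (350, 235, 295, np.float64(265.0)), (370, 236, 297, np.float64(266.5)), (390, 236, 298, np.float64(267.0)), (410, 237, 298, np.float64(267.5)), (430, 238, 298, np.float64(268.0))]
w9 [(270, 224, 291, np.float64(257.5)), (290, 226, 292, np.float64(259.0)), (310, 227, 292, np.float64(259.5)), (330, 229, 293, np.float64(261.0)), (350, 230, 294, np.float64(262.0)), (370, 231, 294, np.float64(262.5)), (390, 233, 295, np.float64(264.0)), (410, 234, 295, np.float64(264.5)), (430, 235, 297, np.float64(266.0))]
time: 35.05
tool_pos: [0.5867, -0.1284, 0.2064]
tool_rot: [0.432, 0.56, -0.432, 0.56]
wrist_force: [-2.4, 1.5, -2.9]
gripper_width: 0.0133
shift cm [0.14 0.   0.05] turn -20.3 yaw -75.3 pos [ 0.5867 -0.1284  0.2064] q7 -1.3
[-2.44383974  1.50143811 -2.88595095] [0.54310732 0.70504465 0.15874535]
[(270, 222, 289, np.float64(255.5)), (290, 224, 290, np.float64(257.0)), (310, 226, 291, np.float64(258.5)), (330, 227, 292, np.float64(259.5)), (350, 229, 293, np.float64(261.0)), (370, 230, 294, np.float64(262.0)), (390, 231, 295, np.float64(263.0)), (410, 233, 295, np.float64(264.0)), (430, 245, 297, np.float64(271.0))]
```

```bash
python3 -m creep '[[[0,0,0,2],[0,0,0,2],[0,0,0,0],[0,0,0,0],[0,0,0,0],[0,0,0,0],[0,0,0,0],[0,0,0,0],[0,0,0,0],[0,0,0,0]]]'
python3 - <<'E'
from h import *
s=st()[0];print(s['wrist_force'],s['torque'])
save('wrist','w11.png',(200,60,460,330),2.2)
im=cv2.imread('pics/w11.png')[:,:,::-1].astype(int)
print([(v,float((lambda u:(u.min()+u.max())/2)(np.nonzero((im[v,200:320,0]>100)&(im[v,200:320,1]<80))[0]+200))) for v in (270,330,390)])
E
```

```text
time: 36.1
tool_pos: [0.5866, -0.1284, 0.2064]
tool_rot: [0.451, 0.544, -0.451, 0.544]
wrist_force: [-2.4, 2.3, -2.7]
gripper_width: 0.0133
[-2.40163052  2.28029419 -2.66404458] [0.57440635 0.62028978 0.16351708]
[(270, 254.5), (330, 259.0), (390, 263.0)]
```

```bash
python3 -m creep '[[[0,0,0,2],[0,0,0,2],[0,0,0,2],[0,0,0,0],[0,0,0,0],[0,0,0,0],[0,0,0,0],[0,0,0,0],[0,0,0,0],[0,0,0,0]]]'
python3 - <<'E'
from h import *
s=st()[0];print(s['tool_pos'],s['wrist_force'],s['torque'])
save('wrist','w12.png',(200,60,460,330),2.2)
im=cv2.imread('pics/w12.png')[:,:,::-1].astype(int)
print([(v,float((lambda u:(u.min()+u.max())/2)(np.nonzero((im[v,200:320,0]>100)&(im[v,200:320,1]<80))[0]+200))) for v in (270,330,390)])
E
```

```text
time: 37.15
tool_pos: [0.5867, -0.1284, 0.2064]
tool_rot: [0.479, 0.52, -0.479, 0.52]
wrist_force: [-2.2, 2.1, -2.5]
gripper_width: 0.0136
[ 0.58665426 -0.12840564  0.20636698] [-2.17960042  2.05111367 -2.51903283] [0.55745452 0.63070531 0.15964941]
[(270, 255.0), (330, 258.5), (390, 268.0)]
```

```bash
python3 -m creep '[[[-1,0,0,0],[-1,0,0,0],[-1,0,0,0],[-1.5,0,0,0],[-2,0,0,0],[-2,0,0,0],[-2,0,0,0],[0,3,3,0],[0,0,3,0],[0,0,0,0]]]'
python3 - <<'E'
from h import *
s,p,r=st();print(p,s['wrist_force'],s['torque']);to(.5868,-.1288,.205,-55)
im=vision.capture('wrist'); cv2.imwrite('pics/w13.png',im[:,:,::-1])
k,A,o=cam('wrist'); m=np.array(k['mtx'])
w=np.array([.5868,-.1288,.1145]); c=A.T@(w-o); u=cv2.projectPoints(c[None],np.zeros(3),np.zeros(3),m,np.array([k['k1'],0,0,0.]))[0].ravel(); print(u)
x,y=u.astype(int); a=im[y-20:y+20,x-20:x+20]; b=im[max(y-110,0):y+110,max(x-110,0):x+110]
q=lambda i:cv2.resize(i,(390,390),interpolation=cv2.INTER_CUBIC)
cv2.imwrite('pics/c2.png',np.hstack([cv2.convertScaleAbs(q(a),alpha=1.5),q(b)])[:,:,::-1])
E
```

```text
time: 38.2
tool_pos: [0.622, -0.1919, 0.3131]
tool_rot: [0.48, 0.517, -0.481, 0.52]
wrist_force: [0.8, -1.2, -2.8]
gripper_width: 0.0132
[ 0.62196027 -0.19191435  0.31313753] [ 0.81230225 -1.17104988 -2.8034746 ] [ 0.04666812  0.01142715 -0.01824196]
shift cm [10.78 -3.05 -6.61] turn -30.7 yaw -85.7 pos [ 0.622  -0.1919  0.3131] q7 -1.35
[259.01597924 209.34011796]
```

View pics/c2.png

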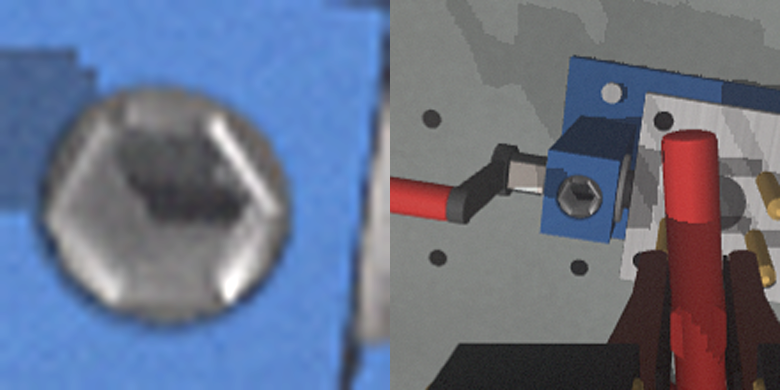

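The socket's corners lie on the image horizontal, (48,210) to (285,212), so its world yaw is about -26 deg mod 60, i.e. s ≈ 1.41 rad (or 0.36, which would mean unturned). To tell these apart I reinsert the key at a matching angle and feel for the stop.

```bash
python3 -m creep '[[[0,-1,-2.2,0],[0,-1,-2.2,0],[0,-1,-2.2,0],[1,0,0,-7.5],[2,0,0,-7.5],[2,0,0,-7.5],[2,0,0,-7.5],[1,0,0,0],[0,0,0,0],[0,0,0,0]]]'
python3 -c "
from h import *
to(.5868,-.1286,.205,-55.7);s=st()[0];print(s['wrist_force'],s['torque'])"
```

```text
time: 39.25
tool_pos: [0.5867, -0.1223, 0.2327]
tool_rot: [0.329, 0.625, -0.329, 0.627]
wrist_force: [0.4, 0.2, -2.7]
gripper_width: 0.0135
shift cm [ 2.77 -0.36  0.52] turn 0.3 yaw -55.4 pos [ 0.5867 -0.1223  0.2327] q7 -0.98
[ 0.35919873  0.17068185 -2.74130048] [ 0.03194097 -0.05386591 -0.03449618]
```

```bash
python3 -m creep '[[[0,-0.36,0.52,0],[0.5,0,0,0],[0.5,0,0,0],[0.3,0,0,0],[0.3,0,0,0],[0.3,0,0,0],[0.3,0,0,0],[0.4,0,0,0],[0,0,0,0],[0,0,0,0]]]'
python3 -c "
from h import *
to(.5868,-.1286,.205,-55.7);s=st()[0];print(s['wrist_force'],s['torque'])"
python3 -m creep '[[[0,0,0,3],[0,0,0,3],[0,0,0,3],[0,0,0,3],[0,0,0,0],[0,0,0,0],[0,0,0,0],[0,0,0,0],[0,0,0,0],[0,0,0,0]]]'
python3 -c "
from h import *
to(.5868,-.1286,.205,-55.7);s=st()[0];print(s['wrist_force'],s['torque'])"
python3 -m creep '[[[0,0,0,3],[0,0,0,3],[0,0,0,0],[0,0,0,0],[0,0,0,0],[0,0,0,0],[0,0,0,0],[0,0,0,0],[0,0,0,0],[0,0,0,0]]]'
python3 -c "
from h import *
to(.5868,-.1286,.205,-55.7);s=st()[0];print(s['wrist_force'],s['torque'])"
```

```text
time: 40.25
tool_pos: [0.586, -0.1287, 0.2051]
tool_rot: [0.328, 0.627, -0.328, 0.626]
wrist_force: [-0.1, -0.4, -1.6]
gripper_width: 0.0135
shift cm [0.01 0.07 0.04] turn 0.4 yaw -55.3 pos [ 0.586  -0.1287  0.2051] q7 -0.97
[-0.13029586 -0.35664094 -1.55974266] [0.14321895 0.12587795 0.00823762]
time: 41.25
tool_pos: [0.5861, -0.1286, 0.2053]
tool_rot: [0.392, 0.589, -0.392, 0.589]
wrist_force: [-1.5, 2.1, -2.1]
gripper_width: 0.0134
shift cm [0.03 0.07 0.03] turn -11.6 yaw -67.3 pos [ 0.5861 -0.1286  0.2053] q7 -1.16
[-1.45284019  2.06576453 -2.07070045] [0.58560413 0.44008693 0.03961569]
time: 42.25
tool_pos: [0.5861, -0.1287, 0.2053]
tool_rot: [0.422, 0.567, -0.422, 0.567]
wrist_force: [-1.5, 1.9, -3.6]
gripper_width: 0.0136
shift cm [0.03 0.07 0.01] turn -17.6 yaw -73.3 pos [ 0.5861 -0.1287  0.2053] q7 -1.26
[-1.46647642  1.90987818 -3.59574181] [0.75861134 0.44145807 0.10945515]
```

Torque rises again just past the slack, so the screw is at its stop. Now I take the key back to the stand.

```bash
python3 -m creep '[[[-1,0,0,0],[-1,0,0,0],[-1.5,0,0,0],[-2,0,0,0],[-2,0,0,0],[-2,0,0,0],[-1,0,0,0],[0,0,0,0],[0,0,0,0],[0,0,0,0]]]'
python3 -c "
from h import *
to(.6536,.1116,.31)"
```

```text
time: 43.25
tool_pos: [0.5857, -0.1289, 0.3094]
tool_rot: [0.422, 0.568, -0.422, 0.567]
wrist_force: [0.9, 0.4, -2.9]
gripper_width: 0.0135
shift cm [ -0.07  13.41 -21.08] turn None yaw -73.3 pos [ 0.5857 -0.1289  0.3094] q7 -1.23
```

```bash
python3 -m creep '[[[0,1.2,-2,0],[0,2,-3.1,0],[0,2,-3.1,0],[0,2,-3.1,0],[0,2,-3.1,0],[0,2,-3.1,0],[0,1.5,-2.4,0],[0,0.7,-1.2,0],[0,0,0,0],[0,0,0,0]]]'
python3 - <<'E'
from h import *
to(.6536,.1116,.185)
im=save('wrist','w14.png',(200,60,460,330),2.2)
vision.capture('scene'); 
for q in ('hex_key','stand_hole'): print(q,[(np.round(d['point'],4).tolist(),round(d['p'],2)) for d in models.tip_of(q,'scene')+models.tip_of(q,'wrist')])
E
```

```text
time: 44.25
tool_pos: [0.6537, 0.1101, 0.3097]
tool_rot: [0.422, 0.567, -0.423, 0.567]
wrist_force: [0.2, -0.8, -2.5]
gripper_width: 0.0137
shift cm [12.47  0.05 -0.16] turn None yaw -73.4 pos [0.6537 0.1101 0.3097] q7 -1.65
hex_key [([0.653, 0.1093, 0.2029], 0.62), ([0.7104, 0.294, -0.002], 0.43), ([0.5958, -0.0519, 0.159], 0.31), ([0.6532, 0.1121, 0.2038], 0.67), ([0.581, -0.2089, 0.0014], 0.43), ([0.5804, -0.2112, 0.0906], 0.24)]
stand_hole [([0.6524, 0.1104, 0.054], 0.94), ([0.6507, 0.1139, 0.0521], 0.69)]
```

```bash
python3 -m creep '[[[2,0.05,-0.15,0],[3,0,0,0],[3,0,0,0],[3,0,0,0],[2,0,0,0],[1,0,0,0],[1,0,0,0],[0,0,0,0],[0,0,0,0],[0,0,0,0]]]'
python3 -c "
from h import *
to(.6536,.1116,.1184);s=st()[0];print(s['wrist_force'],s['torque'])"
```

```text
time: 45.55
tool_pos: [0.6546, 0.1136, 0.1616]
tool_rot: [0.423, 0.567, -0.422, 0.568]
wrist_force: [0.1, 0.9, -1.5]
gripper_width: 0.0137
shift cm [ 4.32 -0.16  0.17] turn None yaw -73.3 pos [0.6546 0.1136 0.1616] q7 -1.69
[ 0.0844846  0.9392972 -1.4755163] [ 0.04678453  0.017238   -0.00096804]
```

```bash
python3 -m creep '[[[0,-0.15,0.15,0],[0.7,0,0,0],[0.7,0,0,0],[0.7,0,0,0],[0.7,0,0,0],[0.7,0,0,0],[0.6,0,0,0],[0,0,0,0],[0,0,0,0],[0,0,0,0]]]'
python3 -c "
from h import *
to(.6536,.1116,.1184);s=st()[0];print(s['wrist_force'],s['torque'])"
```

```text
time: 46.55
tool_pos: [0.6528, 0.1116, 0.1193]
tool_rot: [0.422, 0.567, -0.422, 0.567]
wrist_force: [-0.1, -0.5, -2.4]
gripper_width: 0.0134
shift cm [0.09 0.07 0.02] turn None yaw -73.3 pos [0.6528 0.1116 0.1193] q7 -1.71
[-0.13117635 -0.53197899 -2.44796666] [ 0.03233295  0.02760819 -0.01183169]
```

```bash
python3 -m creep '[[[0,0,0,0],[0,0,0,0],[0,0,0,0],[0,0,0,0],[-3,0,0,0],[-4,0,0,0],[-5,0,0,0],[-5,0,0,0],[-5,0,0,0],[-5,0,0,0]]]' 100 30
python3 -m creep '[[[-2,0,0,-7.6],[0,0,0,-7.6],[0,0,0,-7.6],[0,0,0,-7.6],[0,0,0,-7.6],[0,0,0,-7.6],[0,0,0,-7.6],[0,0,0,-7.6],[0,0,0,-7.6],[0,0,0,0]]]'
python3 -c "
from h import *
to(.48,.27,.4,-4.8)"
```

```text
time: 47.55
tool_pos: [0.6525, 0.1115, 0.3919]
tool_rot: [0.422, 0.567, -0.422, 0.568]
wrist_force: [1.7, 0.5, 0.1]
gripper_width: 0.0871
time: 48.55
tool_pos: [0.6528, 0.1115, 0.4093]
tool_rot: [0.03, 0.707, -0.029, 0.706]
wrist_force: [0.4, -0.0, 0.7]
gripper_width: 0.0877
shift cm [  0.94  14.35 -18.54] turn 0.0 yaw -4.8 pos [0.6528 0.1115 0.4093] q7 -0.51
```

```bash
python3 -m creep '[[[0,2.2,-2.8,0],[0,2.7,-3.5,0],[0,2.7,-3.5,0],[0,2.7,-3.5,0],[0,2.7,-3.5,0],[0,1.3,-1.7,0],[0,0,0,0],[0,0,0,0],[0,0,0,0],[0,0,0,0]]]'
python3 - <<'E'
from h import *
to(.42,.35,.2,-4.8)
save('wrist','w15.png')
for c in ('wrist','scene','top'):
  if c!='wrist': save(c,c+'1.png')
  for q in ['hub_body','spacer1','top_disc','hex_key']:
    print(c,q,[(np.round(d['point'],4).tolist(),round(d['p'],2)) for d in models.tip_of(q,c)][:4])
E
```

```text
time: 49.55
tool_pos: [0.4818, 0.2687, 0.409]
tool_rot: [0.031, 0.707, -0.031, 0.706]
wrist_force: [-0.8, -0.6, -0.0]
gripper_width: 0.0878
shift cm [20.9   7.56 -6.87] turn -0.3 yaw -5.1 pos [0.4818 0.2687 0.409 ] q7 -0.83
wrist hub_body [([0.4169, 0.3482, 0.0024], 0.87)]
wrist spacer1 [([0.5412, 0.2469, 0.0024], 0.72)]
wrist top_disc [([0.5603, 0.3538, -0.0004], 0.9)]
wrist hex_key [([0.6532, 0.1139, 0.0148], 0.71)]
scene hub_body [([0.4211, 0.3492, 0.0007], 0.75), ([0.65, 0.1127, 0.012], 0.33)]
scene spacer1 [([0.5406, 0.2452, -0.0008], 0.71)]
scene top_disc [([0.5631, 0.3457, -0.0015], 0.5)]
scene hex_key [([0.6491, 0.1078, 0.0121], 0.66), ([0.3567, -0.4909, -0.002], 0.2)]
top hub_body [([0.3631, -0.4915, 0.0005], 0.19)]
top spacer1 [([0.5357, 0.2511, 0.0022], 0.48), ([0.6543, 0.1159, 0.0122], 0.42)]
top top_disc []
top hex_key [([0.6543, 0.1107, 0.0128], 0.48)]
```

View pics/w15.png

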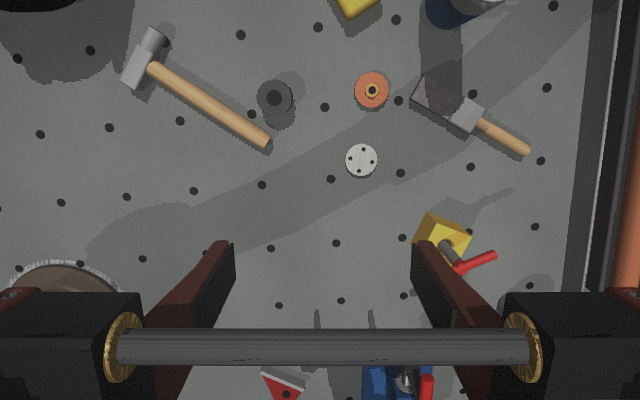

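The wrist picture shows the key upright in its stand (447,245), body top at (275,97), disc (372,91), spacer (361,160), and the hammer handle passing left below the body. I will grip the body with the jaws parallel to that handle.

Run:
```python
from h import *
im=vision.capture('wrist')
print('body',back('wrist',(275,97),.03).round(4),'disc',back('wrist',(372,90.5),.01).round(4),'bush',back('wrist',(372,90),.014).round(4),'sp',back('wrist',(361.5,159.5),.01).round(4))
g=im.astype(int)
m=((g.min(2)>150)).astype(np.uint8); n,l,s,c=cv2.connectedComponentsWithStats(cv2.morphologyEx(m,cv2.MORPH_CLOSE,np.ones((7,7),np.uint8)))
for i in range(1,n):
    if 600<s[i,4]<1500: print('sp?',s[i],c[i],back('wrist',c[i],.01).round(4))
m=((g[:,:,0]>130)&(g[:,:,0]-g[:,:,2]>60)&(g[:,:,1]<g[:,:,0]-40)).astype(np.uint8); n,l,s,c=cv2.connectedComponentsWithStats(cv2.morphologyEx(m,cv2.MORPH_CLOSE,np.ones((9,9),np.uint8)))
for i in range(1,n):
    if 500<s[i,4]<1600: print('disc?',s[i],c[i],back('wrist',c[i],.01).round(4))
to(.418,.349,.02,-30)
```

```text
body [0.4212 0.3513 0.03  ] disc [0.5602 0.3484 0.01  ] bush [0.5597 0.3491 0.014 ] sp [0.5394 0.2487 0.01  ]
sp? [346 145  32  31 775] [361.32387097 160.19741935] [0.539  0.2476 0.01  ]
disc? [356  74  33  35 794] [372.05163728  90.43324937] [0.5602 0.3485 0.01  ]
disc? [622 187  18 100 937] [633.50160085 251.73745998] [0.9863 0.0548 0.01  ]
shift cm [38.93  7.35 -6.93] turn 25.1 yaw -4.9 pos [0.4807 0.2699 0.4094] q7 -0.83
```

```bash
python3 -m creep '[[[2,2.5,-2.2,0],[3,2.5,-2.3,0],[3,2.5,-2.2,0],[3,0,0,8.3],[4,0,0,8.3],[4,0,0,8.4],[3,0,0,0],[2,0,0,0],[0,0,0,0],[0,0,0,0]]]' 75
python3 - <<'E'
from h import *
im=save('wrist','w16.png')
print([(np.round(d['point'],4).tolist(),round(d['p'],2)) for d in models.tip_of('hub_body','wrist')][:4])
R_=models.trace('hub_body','wrist')
if R_:
    a=R_[0]['region'].astype(np.uint8); ys,xs=np.nonzero(a); print(R_[0]['p'],xs.min(),xs.max(),ys.min(),ys.max(),len(xs))
to(.420,.350,.02,-30)
E
```

```text
time: 51.35
tool_pos: [0.4205, 0.3506, 0.1698]
tool_rot: [0.182, 0.683, -0.182, 0.683]
wrist_force: [-0.9, 0.2, 0.5]
gripper_width: 0.0658
[([0.4189, 0.3488, 0.0025], 0.65)]
0.75 293 353 161 224 3042
shift cm [15.08 -0.16 -0.06] turn 0.1 yaw -29.9 pos [0.421  0.3509 0.1708] q7 -1.57
```

View pics/w16.png

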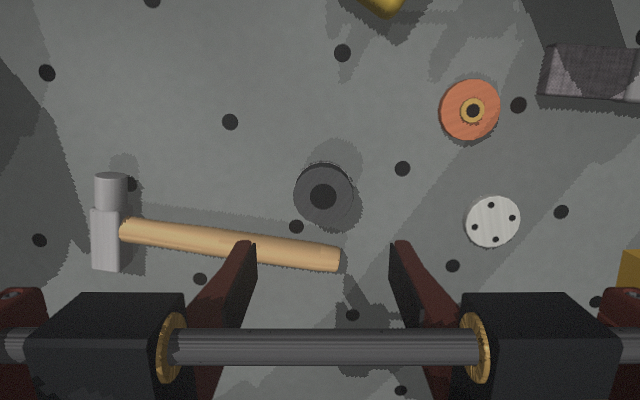

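The body's bore is at (323,196), midway between the jaws, and the handle is clear below at (320,255). I descend and grip.

```bash
python3 -c "
from h import *
b=back('wrist',(323,196),.03);print(b);to(b[0],b[1],.024,-30)"
```

```text
[0.42169231 0.34944916 0.03      ]
shift cm [14.68 -0.13  0.12] turn 0.1 yaw -29.9 pos [0.421  0.3509 0.1708] q7 -1.57
```

```bash
python3 -m creep '[[[3,-0.1,0,0],[3,0,0,0],[3,0,0,0],[3,0,0,0],[2,0,0,0],[0.7,0,0,0],[0,0,0,0],[0,0,0,0],[0,0,0,0],[0,0,0,0]]]' 75
python3 -m creep '[[[0,0,0,0],[0,0,0,0],[0,0,0,0],[0,0,0,0],[0,0,0,0],[0,0,0,0],[0,0,0,0],[0,0,0,0],[0,0,0,0],[0,0,0,0]]]' 0 40
python3 -c "
from h import *
s=st()[0];print(s['tool_pos'],s['wrist_force'])"
python3 -m creep '[[[-3,0,0,0],[-4,0,0,0],[-4,0,0,0],[-4,0,0,0],[-3,0,0,0],[-3,0,0,0],[-2,0,0,-8.4],[-1,0,0,-8.4],[0,0,0,-8.4],[0,0,0,0]]]'
python3 -c "
from h import *
s=st()[0];print(s['wrist_force'],s['gripper_width']);to(.581,-.2085,.27,-4.9)"
```

```text
time: 52.5
tool_pos: [0.4205, 0.3498, 0.0234]
tool_rot: [0.183, 0.683, -0.182, 0.684]
wrist_force: [0.1, -0.1, -0.4]
gripper_width: 0.066
time: 53.5
tool_pos: [0.42, 0.3495, 0.0226]
tool_rot: [0.182, 0.683, -0.182, 0.683]
wrist_force: [-0.5, -1.4, 4.9]
gripper_width: 0.0497
[0.42000277 0.34945488 0.02256831] [-0.52855678 -1.35229169  4.89744936]
time: 54.5
tool_pos: [0.4195, 0.3488, 0.2615]
tool_rot: [0.028, 0.707, -0.029, 0.706]
wrist_force: [0.2, 0.1, -5.6]
gripper_width: 0.0489
[ 0.246549    0.09904868 -5.5575096 ] 0.04885394751985628
shift cm [ -0.82 -54.27  20.54] turn 0.3 yaw -4.6 pos [0.4195 0.3488 0.2615] q7 -1.09
```

```bash
python3 -m creep '[[[-0.5,-2,0.8,0],[-0.3,-4,1.5,0],[0,-4,1.5,0],[0,-4,1.5,0],[0,-4,1.5,0],[0,-4,1.5,0],[0,-4,1.5,0],[0,-4,1.5,0],[0,-4,1.5,0],[0,-4,1.5,0]]]'
python3 -m creep '[[[0,-4,1.5,0],[0,-4,1.5,0],[0,-4,1.6,0],[0,-2.6,1,0],[0,-1.5,0.6,0],[0,0,0,0],[0,0,0,0],[0,0,0,0],[0,0,0,0],[0,0,0,0]]]'
python3 - <<'E'
from h import *
to(.581,-.2085,.27,-4.9)
im=save('wrist','w17.png')
# brass tips
h=cv2.cvtColor(im,cv2.COLOR_RGB2HSV); m=((h[:,:,0]>12)&(h[:,:,0]<28)&(h[:,:,1]>110)&(h[:,:,2]>70)).astype(np.uint8)
n,l,s,c=cv2.connectedComponentsWithStats(m)
for i in range(1,n):
    if s[i,4]>40: print(s[i],c[i].round(1))
for q in ('socket','nest','lever_grip'): print(q,[(np.round(d['point'],4).tolist(),round(d['p'],2)) for d in models.tip_of(q,'wrist')][:2])
E
```

```text
time: 55.5
tool_pos: [0.5309, -0.0428, 0.2693]
tool_rot: [0.031, 0.707, -0.031, 0.706]
wrist_force: [0.5, -0.2, -6.2]
gripper_width: 0.0494
time: 56.5
tool_pos: [0.58, -0.2055, 0.2706]
tool_rot: [0.029, 0.706, -0.029, 0.707]
wrist_force: [-0.6, -0.3, -5.4]
gripper_width: 0.0494
shift cm [ 0.06 -0.29  0.12] turn 0.3 yaw -4.6 pos [ 0.58   -0.2055  0.2706] q7 0.01
[292 151  15  25 242] [299.  164.5]
[337 151  20  26 282] [346.4 163.9]
[296 207  11  11  73] [300.4 211.2]
[336 207  12  10  70] [341.6 210.9]
[195 313  23  71 537] [203.2 347.5]
[434 312  15  30 166] [441.8 326.3]
[428 314   6  14  52] [430.3 321.9]
[434 343  17  41 290] [443.4 367.4]
socket [([0.5837, -0.1262, 0.1169], 0.92)]
nest [([0.5781, -0.2083, 0.0871], 0.83)]
lever_grip []
```

Run:
```python
from h import *
im=cv2.imread('pics/w17.png')[:,:,::-1]
h=cv2.cvtColor(np.ascontiguousarray(im),cv2.COLOR_RGB2HSV); m=((h[:,:,0]>12)&(h[:,:,0]<28)&(h[:,:,1]>110)&(h[:,:,2]>70))
for a,b in ((285,315),(330,362)):
    for v in (154,160,166,170,173,175):
        u=np.nonzero(m[v,a:b])[0]+a; print(v,u.min() if len(u) else None,u.max() if len(u) else None,end=' | ')
    print()
for z,v,L_,R_ in ((.146,171,None,None),):
    cs=[]
    for a,b in ((285,315),(330,362)):
        u=np.nonzero(m[v,a:b])[0]+a; cs.append(back('wrist',((u.min()+u.max())/2,v),z))
    print(np.round(cs,4),((cs[0]+cs[1])/2).round(4))
    mid=(cs[0]+cs[1])/2; y=np.radians(-4.9); print('nest', mid[:2]-.027*np.array([-np.sin(y),np.cos(y)]))
to(.581,-.2085,.19,-4.9)
```

```text
154 296 302 | 160 294 302 | 166 293 306 | 170 292 306 | 173 294 305 | 175 296 302 | 
154 337 347 | 160 341 351 | 166 340 355 | 170 342 355 | 173 342 354 | 175 345 352 | 
[[ 0.5646 -0.1822  0.146 ]
 [ 0.6022 -0.1853  0.146 ]] [ 0.5834 -0.1837  0.146 ]
nest [ 0.58109758 -0.21062168]
shift cm [ 8.05 -0.2   0.12] turn 0.2 yaw -4.7 pos [ 0.5799 -0.2064  0.2705] q7 0.01
```

```bash
python3 -m creep '[[[2,-0.24,0.1,0],[3,0,0,0],[2,0,0,0],[1.5,0,0,0],[0,0,0,0],[0,0,0,0],[0,0,0,0],[0,0,0,0],[0,0,0,0],[0,0,0,0]]]'
python3 -c "
from h import *
to(.581,-.2088,.1076,-4.8)"
```

```text
time: 57.7
tool_pos: [0.5809, -0.2091, 0.1859]
tool_rot: [0.029, 0.706, -0.029, 0.707]
wrist_force: [-0.6, -0.9, -5.4]
gripper_width: 0.0492
shift cm [ 7.83  0.03 -0.  ] turn 0.1 yaw -4.7 pos [ 0.5809 -0.2091  0.1859] q7 -0.02
```

```bash
python3 -m creep '[[[0.6,0,0,0],[0.6,0,0,0],[0.6,0,0,0],[0.4,0,0,0],[0.4,0,0,0],[0.4,0,0,0],[0.4,0,0,0],[0,0,0,0],[0,0,0,0],[0,0,0,0]]]'
python3 -c "
from h import *
to(.581,-.2088,.1076,-4.8);s=st()[0];print(s['wrist_force'],s['torque'])"
```

```text
time: 58.7
tool_pos: [0.5809, -0.2091, 0.1516]
tool_rot: [0.029, 0.706, -0.029, 0.707]
wrist_force: [-0.3, 0.3, -4.3]
gripper_width: 0.0492
shift cm [4.4  0.03 0.  ] turn 0.1 yaw -4.7 pos [ 0.5809 -0.2091  0.1516] q7 -0.04
[-0.25704484  0.30362389 -4.31717534] [-0.01694967 -0.06707644 -0.04384134]
```

```bash
python3 -m creep '[[[0.6,0,0,0],[0.6,0,0,0],[0.6,0,0,0],[0.6,0,0,0],[0.6,0,0,0],[0.6,0,0,0],[0.4,0,0,0],[0.2,0,0,0],[0,0,0,0],[0,0,0,0]]]'
python3 -c "
from h import *
to(.581,-.2088,.1076,-4.8);s=st()[0];print(s['wrist_force'],s['torque'])"
```

```text
time: 59.7
tool_pos: [0.5809, -0.209, 0.1095]
tool_rot: [0.029, 0.706, -0.029, 0.707]
wrist_force: [1.0, -0.3, -4.2]
gripper_width: 0.0494
shift cm [0.19 0.02 0.01] turn 0.1 yaw -4.7 pos [ 0.5809 -0.209   0.1095] q7 -0.06
[ 0.97384552 -0.32896355 -4.17792871] [-0.05737588 -0.11549724 -0.00859357]
```

```bash
python3 -m creep '[[[0.15,0,0,0],[0,0,0,0],[0,0,0,0],[0,0,0,0],[0,0,0,0],[0,0,0,0],[0,0,0,0],[0,0,0,0],[0,0,0,0],[0,0,0,0]]]' 75
python3 -m creep '[[[-1,0,0,0],[-2,0,0,0],[-2,0,0,0],[-2,0,0,0],[-3,0,0,0],[-3,0,0,0],[-3,0,0,0],[0,0,0,0],[0,0,0,0],[0,0,0,0]]]'
python3 - <<'E'
from h import *
s=st()[0];print(s['wrist_force'])
save('wrist','w18.png')
for q in ('hub_body','nest'): print(q,[(np.round(d['point'],4).tolist(),round(d['p'],2)) for d in models.tip_of(q,'wrist')][:2])
to(.539,.248,.27,-4.9)
E
```

```text
time: 60.7
tool_pos: [0.5807, -0.2091, 0.1078]
tool_rot: [0.029, 0.707, -0.029, 0.707]
wrist_force: [0.3, 0.4, 0.2]
gripper_width: 0.0656
time: 61.7
tool_pos: [0.5801, -0.209, 0.267]
tool_rot: [0.029, 0.707, -0.029, 0.706]
wrist_force: [-0.8, -0.1, -0.5]
gripper_width: 0.0657
[-0.84458569 -0.12810193 -0.51782649]
hub_body [([0.5811, -0.2085, 0.0884], 0.81)]
nest []
shift cm [-0.29 45.2  -7.85] turn 0.2 yaw -4.7 pos [ 0.5802 -0.2089  0.2667] q7 0.02
```

```bash
python3 -m creep '[[[0,3,-0.5,0],[0,4.2,-0.73,0],[0,4.5,-0.78,0],[0,4.5,-0.78,0],[0,4.5,-0.78,0],[0,4.5,-0.78,0],[0,4.5,-0.78,0],[0,4.5,-0.78,0],[0,4.5,-0.78,0],[0,3.5,-0.6,0]]]' 75
python3 -m creep '[[[0,3,-0.6,0],[4,0,0,0],[4,0,0,0],[2,0,0,0],[0,0,0,0],[0,0,0,0],[0,0,0,0],[0,0,0,0],[0,0,0,0],[0,0,0,0]]]'
cat >> h.py <<'E'
def blobs(im,kind):
    g=im.astype(int)
    if kind=='sp': m=(g.min(2)>140)
    else: m=(g[:,:,0]>110)&(g[:,:,0]-g[:,:,2]>50)&(g[:,:,1]<g[:,:,0]-30)
    m=cv2.morphologyEx(m.astype(np.uint8),cv2.MORPH_CLOSE,cv2.getStructuringElement(2,(15,15)))
    n,l,s,c=cv2.connectedComponentsWithStats(m)
    for i in range(1,n):
        if s[i,4]>500 and s[i,1]<270:
            u=(s[i,0]+s[i,2]/2-.5,s[i,1]+s[i,3]/2-.5)
            print(kind,s[i].tolist(),c[i].round(1),back('wrist',c[i],.01).round(4),'bbox',back('wrist',u,.01).round(4))
E
python3 - <<'E'
from h import *
to(.539,.248,.015,-4.9)
im=save('wrist','w19.png'); blobs(im,'sp')
for q in ('spacer1','top_disc'): print(q,[(np.round(d['point'],4).tolist(),round(d['p'],2)) for d in models.tip_of(q,'wrist')][:3])
E
```

```text
time: 62.85
tool_pos: [0.5415, 0.2204, 0.2673]
tool_rot: [0.028, 0.707, -0.028, 0.706]
wrist_force: [0.9, -0.4, 0.3]
gripper_width: 0.0659
time: 63.85
tool_pos: [0.5394, 0.248, 0.1685]
tool_rot: [0.029, 0.706, -0.029, 0.707]
wrist_force: [0.0, 0.4, 0.5]
gripper_width: 0.066
shift cm [ 1.535e+01 -1.000e-02 -5.000e-02] turn 0.2 yaw -4.7 pos [0.5394 0.248  0.1685] q7 -0.87
sp [294, 162, 56, 55, 2401] [321.5 189.2] [0.5391 0.2477 0.01  ] bbox [0.5391 0.2478 0.01  ]
spacer1 [([0.5418, 0.2465, 0.0033], 0.57)]
top_disc [([0.5592, 0.3556, -0.0004], 0.72), ([0.5404, 0.2462, 0.0054], 0.49)]
```

```bash
python3 -m creep '[[[3,0,0,0],[3,0,0,0],[3,0,0,0],[3,0,0,0],[2,0,0,0],[0.8,0,0,0],[0,0,0,0],[0,0,0,0],[0,0,0,0],[0,0,0,0]]]'
python3 -m creep '[[[0,0,0,0],[0,0,0,0],[0,0,0,0],[0,0,0,0],[0,0,0,0],[0,0,0,0],[0,0,0,0],[0,0,0,0],[0,0,0,0],[0,0,0,0]]]' 0 30
python3 -c "
from h import *
s=st()[0];print(s['tool_pos'],s['wrist_force'])"
python3 -m creep '[[[-2,0,0,0],[-3,0,0,0],[-4,0,0,0],[-4,0,0,0],[-4,0,0,0],[-4,0,0,0],[-4,0,0,0],[0,0,0,0],[0,0,0,0],[0,0,0,0]]]'
python3 -c "
from h import *
s=st()[0];print(s['wrist_force'],s['gripper_width']);to(.581,-.2088,.27,-4.9)"
```

```text
time: 65.0
tool_pos: [0.5394, 0.248, 0.0202]
tool_rot: [0.029, 0.706, -0.029, 0.707]
wrist_force: [0.2, 0.4, 0.4]
gripper_width: 0.066
time: 66.0
tool_pos: [0.5391, 0.2479, 0.0199]
tool_rot: [0.029, 0.706, -0.029, 0.707]
wrist_force: [0.1, -0.6, 1.3]
gripper_width: 0.0495
[0.53909173 0.2478774  0.01986611] [ 0.13332724 -0.60622103  1.34080522]
time: 67.0
tool_pos: [0.5384, 0.2473, 0.2682]
tool_rot: [0.028, 0.707, -0.029, 0.706]
wrist_force: [-0.0, -0.4, -1.8]
gripper_width: 0.0491
[-0.03902137 -0.40915375 -1.76510413] 0.04909848641731544
shift cm [ -0.13 -45.11   7.97] turn 0.2 yaw -4.7 pos [0.5384 0.2473 0.2682] q7 -0.81
```

```bash
python3 -m creep '[[[0,-3,0.5,0],[0,-4.2,0.74,0],[0,-4.5,0.8,0],[0,-4.5,0.8,0],[0,-4.5,0.8,0],[0,-4.5,0.8,0],[0,-4.5,0.8,0],[0,-4.5,0.8,0],[0,-4.5,0.8,0],[0,-3.5,0.6,0]]]'
python3 -m creep '[[[0,-2.9,0.5,0],[0,0,0,0],[3,0,0,0],[3,0,0,0],[2,0,0,0],[0,0,0,0],[0,0,0,0],[0,0,0,0],[0,0,0,0],[0,0,0,0]]]'
python3 -c "
from h import *
s=st()[0];print(s['wrist_force'],s['gripper_width']);to(.581,-.2088,.1355,-4.9)"
```

```text
time: 68.0
tool_pos: [0.5775, -0.1822, 0.2676]
tool_rot: [0.03, 0.708, -0.03, 0.705]
wrist_force: [0.0, 0.0, -1.0]
gripper_width: 0.0491
time: 69.0
tool_pos: [0.5818, -0.2081, 0.1908]
tool_rot: [0.029, 0.706, -0.029, 0.707]
wrist_force: [0.3, 0.6, -1.0]
gripper_width: 0.049
[ 0.27729906  0.60732921 -0.95125941] 0.048979326370093536
shift cm [ 5.53 -0.07 -0.08] turn 0.2 yaw -4.7 pos [ 0.5818 -0.2081  0.1908] q7 -0.02
```

```bash
python3 -m creep '[[[0.6,-0.08,-0.08,0],[0.6,0,0,0],[0.6,0,0,0],[0.6,0,0,0],[0.5,0,0,0],[0.5,0,0,0],[0.4,0,0,0],[0,0,0,0],[0,0,0,0],[0,0,0,0]]]'
python3 -c "
from h import *
s=st()[0];print(s['wrist_force'],s['gripper_width']);to(.581,-.2088,.1355,-4.9)"
```

```text
time: 70.0
tool_pos: [0.5807, -0.2088, 0.1521]
tool_rot: [0.029, 0.706, -0.029, 0.707]
wrist_force: [0.4, -0.1, -1.7]
gripper_width: 0.0492
[ 0.38650737 -0.08275279 -1.70549035] 0.04915781166909648
shift cm [1.66 0.   0.03] turn 0.2 yaw -4.7 pos [ 0.5807 -0.2088  0.1521] q7 -0.04
```

```bash
python3 -m creep '[[[0.5,0,0,0],[0.5,0,0,0],[0.4,0,0,0],[0.2,0,0,0],[0,0,0,0],[0,0,0,0],[0,0,0,0],[0,0,0,0],[0,0,0,0],[0,0,0,0]]]'
python3 -c "
from h import *
s=st()[0];print(s['wrist_force'],s['gripper_width']);to(.581,-.2088,.1349,-4.9)"
python3 -m creep '[[[0,0,0,0],[0,0,0,0],[0,0,0,0],[0,0,0,0],[0,0,0,0],[-1,0,0,0],[-1,0,0,0],[-3,0,0,0],[-4,0,0,0],[-4,0,0,0]]]' 75
python3 -c "
from h import *
vision.capture('wrist')
for q in ('hub_body','spacer1','socket'): print(q,[(np.round(d['point'],4).tolist(),round(d['p'],2)) for d in models.tip_of(q,'wrist')][:2])
vision.capture('scene')
for q in ('spacer1','top_disc'): print(q,[(np.round(d['point'],4).tolist(),round(d['p'],2)) for d in models.tip_of(q,'scene')][:4])
to(.56,.3485,.27,-4.9)"
```

```text
time: 71.0
tool_pos: [0.5805, -0.2088, 0.1359]
tool_rot: [0.029, 0.706, -0.029, 0.707]
wrist_force: [-0.2, 0.4, -1.1]
gripper_width: 0.0492
[-0.17526711  0.3736623  -1.05338656] 0.049185326225046
shift cm [0.1  0.01 0.05] turn 0.2 yaw -4.7 pos [ 0.5805 -0.2088  0.1359] q7 -0.05
time: 72.0
tool_pos: [0.5803, -0.2086, 0.2681]
tool_rot: [0.029, 0.706, -0.029, 0.707]
wrist_force: [-0.6, 0.1, -0.9]
gripper_width: 0.0659
hub_body []
spacer1 [([0.584, -0.2118, 0.1187], 0.81)]
socket [([0.585, -0.1289, 0.1158], 0.64)]
spacer1 [([0.5787, -0.209, 0.1098], 0.73), ([0.5436, 0.4804, 0.0017], 0.69)]
top_disc [([0.5646, 0.3479, -0.0026], 0.66)]
shift cm [-0.49 55.38 -6.53] turn 0.2 yaw -4.7 pos [ 0.5798 -0.2088  0.2648] q7 0.01
```

```bash
python3 -m creep '[[[0,0,0,-8.5],[0,0,0,-8.5],[0,0,0,-8.5],[0,0,0,-8.5],[0,0,0,-8.5],[0,0,0,-8.5],[0,0,0,-8.5],[0,0,0,-8.5],[0,0,0,-8.5],[0,0,0,-8.5]]]' 75
python3 -c "
from h import *
to(.56,.3485,.27,80.3)"
```

```text
time: 73.35
tool_pos: [0.5799, -0.2087, 0.2645]
tool_rot: [-0.457, 0.539, 0.458, 0.539]
wrist_force: [0.3, -0.6, -0.1]
gripper_width: 0.066
shift cm [-0.49 11.   54.66] turn 0.4 yaw 80.7 pos [ 0.5799 -0.2087  0.2645] q7 1.37
```

```bash
python3 -m creep '[[[0,0.5,2.5,0],[0,0.8,4,0],[0,0.9,4.4,0],[0,0.9,4.4,0],[0,0.9,4.4,0],[0,0.9,4.4,0],[0,0.9,4.4,0],[0,0.9,4.4,0],[0,0.9,4.4,0],[0,0.9,4.4,0]]]' 75
python3 -m creep '[[[0,0.9,4.4,0],[0,0.9,4.4,0],[0,0.7,3,0],[0,0.4,1.2,0],[2,0,0,0],[2,0,0,0],[2,0,0,0],[2,0,0,0],[0,0,0,0],[0,0,0,0]]]' 75
python3 - <<'E'
from h import *
to(.56,.3485,.0205,80.3)
im=save('wrist','w20.png'); blobs(im,'disc')
print([(np.round(d['point'],4).tolist(),round(d['p'],2)) for d in models.tip_of('top_disc','wrist')][:3])
a=save('scene','s2.png'); b=save('top','t2.png')
q=cv2.resize(im,(400,250)); 
cv2.imwrite('pics/c3.png',np.vstack([np.hstack([cv2.resize(a,(400,250)),q]),cv2.resize(np.hstack([a[130:380,210:600],b[60:310,90:480]]),(800,256))])[:,:,::-1])
E
```

```text
time: 74.35
tool_pos: [0.5662, 0.2179, 0.2646]
tool_rot: [-0.456, 0.541, 0.456, 0.54]
wrist_force: [0.9, -0.3, 0.2]
gripper_width: 0.0656
time: 75.35
tool_pos: [0.5603, 0.3487, 0.1855]
tool_rot: [-0.456, 0.541, 0.456, 0.54]
wrist_force: [-0.3, 0.8, 1.2]
gripper_width: 0.0656
shift cm [ 1.65e+01  1.00e-02 -0.00e+00] turn -0.0 yaw 80.3 pos [0.5603 0.3487 0.1855] q7 0.39
disc [296, 157, 53, 54, 2212] [322.3 183.6] [0.5603 0.3486 0.01  ] bbox [0.5601 0.3484 0.01  ]
[([0.5592, 0.3547, -0.0017], 0.83)]
```

View pics/c3.png

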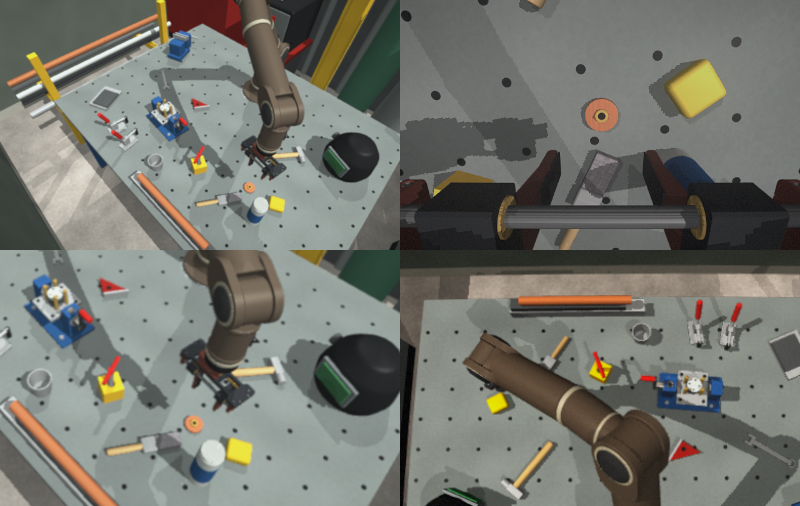

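No further spacers show in any view. The disc, bush up, is centred between the jaws at (601,115) in the composite, and the can and brush are clear. I grip it.

```bash
python3 -m creep '[[[3,0,0,0],[3,0,0,0],[3,0,0,0],[3,0,0,0],[3,0,0,0],[1.5,0,0,0],[0,0,0,0],[0,0,0,0],[0,0,0,0],[0,0,0,0]]]' 75
python3 -m creep '[[[0,0,0,0],[0,0,0,0],[0,0,0,0],[0,0,0,0],[0,0,0,0],[0,0,0,0],[0,0,0,0],[0,0,0,0],[0,0,0,0],[0,0,0,0]]]' 0 30
python3 -c "
from h import *
s=st()[0];print(s['tool_pos'],s['wrist_force'])"
python3 -m creep '[[[-2,0,0,0],[-3,0,0,0],[-4,0,0,0],[-4,0,0,0],[-4,0,0,0],[-4,0,0,0],[-4,0,0,0],[0,0,0,0],[0,0,0,0],[0,0,0,0]]]'
python3 -c "
from h import *
s=st()[0];print(s['wrist_force'],s['gripper_width']);to(.581,-.2088,.27,-4.9)"
```

```text
time: 76.55
tool_pos: [0.5606, 0.3498, 0.0215]
tool_rot: [-0.456, 0.54, 0.456, 0.541]
wrist_force: [0.1, -0.0, 0.1]
gripper_width: 0.0658
time: 77.55
tool_pos: [0.5603, 0.3495, 0.021]
tool_rot: [-0.456, 0.54, 0.456, 0.54]
wrist_force: [-0.3, -1.3, 3.7]
gripper_width: 0.0492
[0.5602988  0.34945231 0.02096129] [-0.25763601 -1.30216878  3.6560991 ]
time: 78.55
tool_pos: [0.5596, 0.3491, 0.2698]
tool_rot: [-0.456, 0.541, 0.456, 0.54]
wrist_force: [-0.4, -0.1, -1.4]
gripper_width: 0.0491
[-0.42140902 -0.11507223 -1.44889144] 0.049104139959145136
shift cm [ 4.000e-02 -1.148e+01 -5.464e+01] turn 85.2 yaw 80.3 pos [0.5596 0.3491 0.2698] q7 0.44
```

```bash
python3 -m creep '[[[0,-0.5,-2.5,0],[0,-0.8,-4,0],[0,-0.94,-4.4,0],[0,-0.94,-4.4,0],[0,-0.94,-4.4,0],[0,-0.94,-4.4,0],[0,-0.94,-4.4,0],[0,-0.94,-4.4,0],[0,-0.94,-4.4,0],[0,-0.94,-4.4,0]]]'
python3 -m creep '[[[0,-0.94,-4.4,0],[0,-0.94,-4.4,0],[0,-0.7,-3,0],[0,-0.3,-1.2,0],[0,0,0,8.5],[0,0,0,8.5],[0,0,0,8.5],[0,0,0,8.5],[0,0,0,8.5],[0,0,0,8.5]]]'
python3 -m creep '[[[0,0,0,8.5],[0,0,0,8.5],[0,0,0,8.5],[0,0,0,8.5],[0,0,0,0],[2,0,0,0],[2,0,0,0],[2,0,0,0],[1,0,0,0],[0,0,0,0]]]'
python3 -c "
from h import *
s=st()[0];print(s['wrist_force'],s['gripper_width']);to(.581,-.2088,.1465,-4.9)
im=vision.capture('wrist')
print([(np.round(d['point'],4).tolist(),round(d['p'],2)) for d in models.tip_of('spacer1','wrist')+models.tip_of('top_disc','wrist')][:4])"
```

```text
time: 79.55
tool_pos: [0.5759, -0.0783, 0.2694]
tool_rot: [-0.455, 0.541, 0.457, 0.54]
wrist_force: [0.1, 0.2, -1.4]
gripper_width: 0.049
time: 80.55
tool_pos: [0.5831, -0.2075, 0.2697]
tool_rot: [-0.177, 0.685, 0.178, 0.684]
wrist_force: [0.6, 0.8, -1.4]
gripper_width: 0.0493
time: 81.55
tool_pos: [0.5825, -0.2085, 0.199]
tool_rot: [0.028, 0.708, -0.027, 0.705]
wrist_force: [-0.5, 0.2, -1.4]
gripper_width: 0.0489
[-0.51583733  0.17789339 -1.36422846] 0.04887830306485364
shift cm [ 5.25 -0.05 -0.13] turn 0.4 yaw -4.5 pos [ 0.5825 -0.2085  0.199 ] q7 -0.02
[([0.5826, -0.2127, 0.1164], 0.79), ([0.5807, -0.2079, -0.0004], 0.2), ([0.5852, -0.2028, 0.1761], 0.61)]
```

```bash
python3 -m creep '[[[0.8,-0.05,-0.13,0.4],[0.8,0,0,0],[0.6,0,0,0],[0.6,0,0,0],[0.5,0,0,0],[0.5,0,0,0],[0.4,0,0,0],[0,0,0,0],[0,0,0,0],[0,0,0,0]]]'
python3 -c "
from h import *
s=st()[0];print(s['wrist_force'],s['torque']);to(.581,-.2088,.1465,-4.9)"
```

```text
time: 82.7
tool_pos: [0.5821, -0.2096, 0.1591]
tool_rot: [0.031, 0.706, -0.031, 0.706]
wrist_force: [-0.1, -0.1, -2.1]
gripper_width: 0.049
[-0.09256613 -0.07294345 -2.09334945] [0.12055417 0.01845759 0.0284567 ]
shift cm [ 1.26  0.07 -0.12] turn -0.2 yaw -5.1 pos [ 0.5821 -0.2096  0.1591] q7 -0.04
```

```bash
python3 -m creep '[[[0,0.07,-0.1,0],[0.4,0,0,0],[0.4,0,0,0],[0.3,0,0,0],[0.1,0,0,0],[0,0,0,0],[0,0,0,0],[0,0,0,0],[0,0,0,0],[0,0,0,0]]]'
python3 -c "
from h import *
s=st()[0];print(s['wrist_force'],s['torque']);to(.581,-.2088,.146,-4.9)"
python3 -m creep '[[[0,0,0,0],[0,0,0,0],[0,0,0,0],[0,0,0,0],[0,0,0,0],[-1,0,0,0],[-1,0,0,0],[-3,0,0,0],[-4,0,0,0],[-4,0,0,0]]]' 75
python3 -m creep '[[[-4,0,0,0],[-4,0,0,0],[-2,0,0,0],[0,-2,0,0],[0,0,0,0],[0,0,0,0],[0,0,0,0],[0,0,0,0],[0,0,0,0],[0,0,0,0]]]'
python3 - <<'E'
from h import *
print(st()[0]['wrist_force'])
im=save('wrist','w21.png')
for c in ('wrist','scene','top'):
  if c!='wrist': vision.capture(c)
  for q in ('top_disc','spacer1','hub_body','lever_grip','hex_key','stand_hole'): print(c,q,[(np.round(d['point'],4).tolist(),round(d['p'],2)) for d in models.tip_of(q,c)][:3])
for v in (1,):
  g=im.astype(int); m=(g[:,:,0]>110)&(g[:,:,0]-g[:,:,2]>50)&(g[:,:,1]<g[:,:,0]-30)
  n,l,s,c=cv2.connectedComponentsWithStats(m.astype(np.uint8))
  for i in range(1,n):
    if s[i,4]>60 and s[i,1]<270: print(s[i].tolist(),c[i].round(1),back('wrist',c[i],.135).round(4))
E
```

```text
time: 83.7
tool_pos: [0.5812, -0.2089, 0.1469]
tool_rot: [0.031, 0.706, -0.031, 0.706]
wrist_force: [-0.1, 0.1, -1.0]
gripper_width: 0.0491
[-0.05140033  0.08669002 -0.97796624] [-0.02507533 -0.1210256   0.02340832]
shift cm [ 0.09  0.01 -0.02] turn -0.2 yaw -5.1 pos [ 0.5812 -0.2089  0.1469] q7 -0.05
time: 84.7
tool_pos: [0.581, -0.2087, 0.2791]
tool_rot: [0.031, 0.706, -0.031, 0.707]
wrist_force: [1.2, 0.4, 0.3]
gripper_width: 0.0659
time: 85.7
tool_pos: [0.5794, -0.2285, 0.3767]
tool_rot: [0.031, 0.707, -0.031, 0.706]
wrist_force: [-0.6, -1.2, 0.9]
gripper_width: 0.0657
[-0.57256929 -1.16007657  0.90768763]
wrist top_disc [([0.5807, -0.2016, 0.1234], 0.64)]
wrist spacer1 [([0.5847, -0.132, 0.1175], 0.28)]
wrist hub_body []
wrist lever_grip []
wrist hex_key []
wrist stand_hole []
scene top_disc [([0.5853, -0.2096, 0.1244], 0.56), ([0.7901, -0.0341, -0.0037], 0.55)]
scene spacer1 [([0.5822, -0.2088, 0.0838], 0.68), ([0.5808, -0.2106, 0.1119], 0.44)]
scene hub_body [([0.5826, -0.2064, 0.0847], 0.44), ([0.3147, 0.3558, -0.0029], 0.33)]
scene lever_grip [([0.5953, -0.0518, 0.1616], 0.7
[... 187 characters left out ...]
73, -0.004], 0.64), ([0.6587, 0.4408, -0.0014], 0.49)]
top top_disc [([0.5819, -0.2095, 0.1282], 0.51)]
top spacer1 []
top hub_body [([0.5811, -0.2078, 0.1239], 0.58), ([0.5813, -0.2057, 0.085], 0.54), ([0.7903, -0.034, 0.0003], 0.47)]
top lever_grip [([0.5944, -0.0506, 0.1614], 0.56)]
top hex_key [([0.6551, 0.1118, 0.0132], 0.68)]
top stand_hole [([0.6557, 0.1131, 0.0602], 0.79)]
[314, 0, 17, 6, 89] [321.7   2.1] [ 0.5939 -0.0643  0.135 ]
[137, 99, 55, 75, 1487] [165.7 132.7] [ 0.4166 -0.1738  0.135 ]
[300, 129, 46, 46, 1507] [322.6 151.6] [ 0.5817 -0.2091  0.135 ]
[529, 143, 77, 22, 891] [570.  151.1] [ 0.85   -0.2321  0.135 ]
[514, 241, 66, 41, 905] [548.1 261. ] [ 0.8381 -0.3629  0.135 ]
```

Run:
```python
from h import *
def phase(im,c,sc,yaw):
    g=cv2.GaussianBlur(cv2.cvtColor(np.ascontiguousarray(im),cv2.COLOR_RGB2GRAY),(3,3),0).astype(np.float32)
    c=np.array(c,float); th=np.radians(np.arange(0,360,1)); out=[]
    for r in np.linspace(.0072,.0092,5)*sc:
        x=(c[0]+r*np.cos(th)).astype(np.float32); y=(c[1]+r*np.sin(th)).astype(np.float32)
        p=cv2.remap(g,x[None],y[None],cv2.INTER_LINEAR).ravel(); f=np.fft.fft(p)[6]
        out.append(np.degrees(-np.angle(f))/6%60)   # image angle cw of bright maxima, mod 60
    z=np.exp(1j*np.radians(np.array(out)*6)).sum(); a=np.degrees(np.angle(z))/6
    print(np.round(out,0),'cw rel fixture',round((a-yaw-4.8)%60,1),'coh',round(abs(z)/5,2))
k,A,o=cam('wrist'); 
# px per metre at the socket: focal/depth
phase(cv2.imread('pics/w4.png')[:,:,::-1],(212,153),357*2.2/.43,-4.7)
phase(cv2.imread('pics/w13.png')[:,:,::-1],(256,211),357/.345,-85.7)
im=cv2.imread('pics/w21.png')[:,:,::-1]
w=np.array([.5868,-.1288,.1145]); c=A.T@(w-o); u=cv2.projectPoints(c[None],np.zeros(3),np.zeros(3),np.array(k['mtx']),np.array([k['k1'],0,0,0.]))[0].ravel()
phase(im,u,357/c[2],-5.1); print(u,st()[0]['time'])
```

```text
[37. 37. 36. 37. 38.] cw rel fixture 36.8 coh 1.0
[27. 28. 29. 30. 32.] cw rel fixture 49.9 coh 0.99
[46. 47. 47. 48. 50.] cw rel fixture 47.8 coh 0.99
[320.5902269  73.9830328] 86.75
```

```bash
python3 -c "
from workcell import bot
print(bot.sign_off())"
```

```text
the job is handed in; nothing more can be done
None
```

I handed the job in at about 87 s of the 210 s. I turned the lever until the plate was level, tightened the setscrew and put the key back in its stand. Then I stacked the body, the one spacer on the bench and the top disc in the nest.

**Last checks:**
- **Plate:** the pin tips lay over the plate to within about 1.5 mm, so it is level to about 0.02 rad. The lever read upright in the final pictures.
- **Setscrew:** the socket's hexagon read about 20° mod 60, against a start of about 6°, which fits the 1.4 rad stop. The picture alone leaves this ambiguous. I put the key back in and turned it about 18° further. The torque rose to 0.11 N m and the hexagon stayed within about 2°, so I take it as tight.
- **Stack:** the disc was measured at (0.5817, -0.2091), within 1 mm of the nest's centre, with its underside about 125 mm above the bench as expected. It was bush up before I gripped it. The last network readings of the body and spacer agreed, apart from a few low-confidence mix-ups.
- **Key:** both fixed cameras place it at home, with the tip 12–13 mm above the bench. It was upright when last viewed after release.
- **Number of spacers:** no view showed a second spacer. One network report at the tape measure's position was a false hit.

**What disagreed:**
- While tightening, the tool turned about 22° further than the key's slack explains, at a steady 0.16 N m. The T-bar did not visibly slip in the pads, so I think the key turned in the socket at the stop.
- One wrist-camera reading put the disc 7 mm off in y. My own measurement and the two fixed cameras did not support it.

The spacer was knocked about 3 cm during the run, so I located it again before picking it up.

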